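Clear the wax chips off the frame jig and lay out the top bars

TASK

Get the frame jig ready for the next frames. First lift off the top bar lying across its rails and lay it on the table; with the scraper, wipe every loose wax chip along the white board over its open end into the catch tray, without touching the chips with the fingers. Then stand the scraper upright and lengthwise on the middle of the narrow ledge of its green rest, and only then lay every wooden top bar (that one too) flat across the two raised rails, square and centred between them, one bar to a pair of blue marks (any pair). Leave the jar, spool, hive tool, brush, mug and wax block where they are.

Things in the scene. Friction and masses are not known exactly. Their poses are not given: they have to be found in the camera images.
- jig: fixed jig. Origin: on the table under the centre of its white board (260 mm along jig y, top 50 mm up). Wooden rails along y at both sides: 14 mm wide, centred at x = -82 and +82 mm, tops 80 mm up; channel between them 150 mm wide. A back stop as high as the rails closes the -y end (inner face y = -130 mm); the +y end (y = 130 mm) is open and drops into the fixed steel catch tray
- tray (a point): centre of the catch tray's floor, 6 mm above the table; the tray is inside 168 mm wide (jig x), 105 mm long (jig y 130 to 235 mm), its walls 45 mm above the table; axes as the jig's
- scraper: scraper: a red block 90 mm (its x) by 34 mm (its y) by 24 mm high, with an upright wooden handle on top, 56 mm (x) by 26 mm (y), from 24 to 84 mm above the underside. Origin: centre of the underside; z up. About 0.25 kg, starts upright on the table
- rest: fixed green scraper rest: a foot plate 120 by 70 by 8 mm carrying a narrow ledge 100 mm long (its x) by 30 mm wide (its y), top 45 mm above the table. Origin: on the table under its centre
- station1 (a point): bar station 1, marked by a blue band on each rail: midway between the rails, at the height of their tops (80 mm above the table), at jig y = -100 mm; axes as the jig's. A bar laid here runs along jig x
- station2 (a point): bar station 2, marked by a blue band on each rail: midway between the rails, at the height of their tops (80 mm above the table), at jig y = 0 mm; axes as the jig's. A bar laid here runs along jig x
- station3 (a point): bar station 3, marked by a blue band on each rail: midway between the rails, at the height of their tops (80 mm above the table), at jig y = 100 mm; axes as the jig's. A bar laid here runs along jig x
- chip1: loose orange-yellow wax chip, 36 by 28 by 10 mm, 15 g; origin at its centre, z through its thickness; may be absent
- chip2: loose orange-yellow wax chip, 36 by 28 by 10 mm, 15 g; origin at its centre, z through its thickness; may be absent
- chip3: loose orange-yellow wax chip, 36 by 28 by 10 mm, 15 g; origin at its centre, z through its thickness; may be absent
- chip4: loose orange-yellow wax chip, 36 by 28 by 10 mm, 15 g; origin at its centre, z through its thickness; may be absent
- chip5: loose orange-yellow wax chip, 36 by 28 by 10 mm, 15 g; origin at its centre, z through its thickness; may be absent
- bar1: pale wooden hive-frame top bar, 240 mm long (its x), 28 mm wide (its y), 20 mm high, with a dark groove along its top; origin at its centre; about 0.13 kg; starts lying across the jig's rails
- bar2: pale wooden hive-frame top bar, 240 mm long (its x), 28 mm wide (its y), 20 mm high, with a dark groove along its top; origin at its centre; about 0.13 kg; starts flat on the table; may be absent
- bar3: pale wooden hive-frame top bar, 240 mm long (its x), 28 mm wide (its y), 20 mm high, with a dark groove along its top; origin at its centre; about 0.13 kg; starts flat on the table; may be absent
- bar4: pale wooden hive-frame top bar, 240 mm long (its x), 28 mm wide (its y), 20 mm high, with a dark groove along its top; origin at its centre; about 0.13 kg; starts flat on the table; may be absent
- jar: bystander: jar, 64 mm across, 85 mm high; origin under its centre
- spool: bystander: copper wire spool, 68 mm across, 48 mm high; origin under its centre
- hivetool: bystander: flat hive tool 190 mm long, lying on the table; origin under its middle
- brush: bystander: brush 170 mm long, lying on the table; origin under its middle
- mug: bystander: blue mug, 76 mm across, 85 mm high; origin under its centre
- waxblock: bystander: yellow wax block 90 by 60 by 35 mm; origin under its centre
There are look-alikes about, which are no part of the job. Leave any orange look-alike of the bar1 alone.

How it is judged:
By the outcome, as a careful person would: the job done as asked, in the order asked, and still so for the second after the job is handed in, with the robot touching nothing.
Of chip1, chip2, chip3, chip4, chip5 only 3 to 5 are there at a start; the rules pass over those that are not, and their reading is None.
Of bar2, bar3, bar4 only 1 to 2 are there at a start; the rules pass over those that are not, and their reading is None.
At some moment in a run one of bar1, bar2, bar3, bar4 may be knocked a few centimetres aside while the robot is not near it.
Once in a run the grip may slacken for a moment while it holds something.
It also fails if it takes over 210 s, if anything falls off the work surface, if the arm or the gripper's body presses on something with over 40 N, if the wrist force passes 120 N, or if a joint passes its speed limit or range.

ROBOT

A 6-joint arm with a two-finger parallel gripper is mounted at the origin on the work surface. World frame = base frame: x ahead of the robot, y to its left, z up, the work surface at z = 0. Lengths are in m, angles in rad, forces in N, time in s.
With the tool pointing down it reaches from about 0.35 to 0.775 m from the base axis. Payload 7.3 kg.
Tool frame: the origin (TCP) lies at the very end of the fingers, on their centre line; the grasp point (between the pads) lies 19 mm behind it; z points along the fingers, y is the line along which they close (so a half turn about z gives the same grasp; the last joint's range is limited). The gripper opens to 92 mm and grips with 3 to 60 N. Pads are 19 mm wide; open, the fingers measure 130 mm over their backs; the gripper's body (75 mm by 190 mm) begins 47 mm behind the grasp point.
Start: joints at [-1.374, 0.342, 1.524, -0, 1.275, -0.146], TCP at [0.176, -0.494, 0.227] pointing down, gripper open.
Joint ranges: [-2.53, 2.53], [-0.77, 2.02], [0.04, 2.7], [-1, 4.14], [0.28, 2.66], [-3.11, 3.11]. Speed limits (rad/s): [2.57, 2.57, 3.14, 3.14, 3.14, 3.14].

INTERFACE

Orientations are given as [roll, pitch, yaw] about the fixed x, y, z axes, in that order (R = Rz(yaw) Ry(pitch) Rx(roll)).
In Python, from cell import telemetry, eyes, job gives the robot as it stands.
- The arm moves only by the tool apply_moves, never from a script. Its arguments are lists of equal length, an entry for each row: "delta_pos": the shift along the world's x, y, z each as a share of 0.4 m, from -1 to 1, a list of three; "dr": the turn, a rotation vector about the world's x, y, z each as a share of 0.5 rad, from -1 to 1, a list of three; "jaw": the opening, from 0 (shut) to 1 (fully open). A call has 1 to 8 rows; each row is the pose to reach, as a shift and turn from the pose commanded when the call began; what a row does not reach only later rows make up. A row lasts 1/12 s, in which the tool goes at most 41.7 mm and 7.16 degrees, less where a joint would pass 70% of its speed; a pose out of reach is approached as far as the arm can. A call with a number of a shift or a turn outside -1 to 1 is refused whole. A call with a gripper value outside its range is refused whole. The fingers move at their own pace and stop on an object; "force" is the grip in N (left out, the last holds). Time passes only in rows, so rows that repeat a pose let the fingers close. It gives the time, the measured TCP pose, the force, the opening and the grip force at its end, in the units of the state.
- telemetry.observe(): the state, without advancing time (a new reading comes with each control period).
- eyes.read_camera(name): name is "scene" or "top" or "wrist"; returns the picture (480x640x3 uint8, red, green, blue); there is no depth.
- eyes.camera_model(name): a dict with "vertical_fov" (degrees; the focal length in pixels is half the picture's height over the tangent of half this angle, whatever the lens; pixels are square), "cx", "cy" (the principal point, pixels), "k1" (the pictures are not rectified: a ray, as slopes to the right and down, at radius r is drawn at 1 + k1 r^2 times it, then the intrinsics apply), "rvec" (rotation vector, rad) and "tvec" (3), from world to camera coordinates, as OpenCV has them; the wrist camera has in their place "hand_eye" (4x4, takes a point from camera to tool coordinates, whose origin is the TCP and whose axes are the flange's). Camera axes: x right, y down, z forward; pixel columns grow to the right and rows downward; lengths in m; the calibration is good to about 2 mm. A picture is of the moment at which its call begins: read the wrist's pose just before it. camera_model takes no time and is no camera call.
- job.hand_in(): hands the job in; it is judged then, once.
The state is a dict: "time": time; "qpos": joint angles; "qvel": joint speeds; "joint_efforts": joint torques, N m; "tool_pos": TCP position; "tool_rot": TCP orientation; "contact_force": force on the tool from outside, world axes, zero at the start; "torque": the same for the moment, N m; "opening": finger opening in m; "grip_force": force on a finger pad.
Only numpy, scipy, OpenCV 4.12 (cv2) and the standard library are available. Lean on these libraries where they do the work, as an engineer would, in place of code of your own. Each camera call takes 0.05 s, during which the arm holds its last target. There are 200 camera calls.

## Working session

There is one attempt and no reset: what is moved stays moved. The work goes in short steps, Python scripts to look and compute and a tool call to move; the robot and the scene stay as the last step left them, time stands still between calls to the robot, and variables do not carry over. Pictures are saved under pics/ and viewed, at most 14 in all, crops included, and the job is handed in when it is done.

Besides the shell and the picture viewer there is one more tool, called after "Call:" as name(argument=value, ...), one argument or row to a line, values as JSON. apply_moves: Moves the arm, as the interface text tells. Its arguments: {"type":"object","properties":{"delta_pos":{"type":"array"},"dr":{"type":"array"},"jaw":{"type":"array"},"force":{"type":"number"}},"required":["delta_pos","dr","jaw"]}

```bash
ls; mkdir -p pics; cat > h.py <<'E'
import numpy as np, cv2
from scipy.spatial.transform import Rotation as R
from cell import telemetry, eyes, job
def model(n):
    m=eyes.camera_model(n); f=240/np.tan(np.radians(m["vertical_fov"])/2); return m,f
def ext(n,st=None):
    m,f=model(n)
    if "rvec" in m:
        Rw=cv2.Rodrigues(np.array(m["rvec"],float))[0].T; c=-Rw@np.array(m["tvec"],float).ravel()
    else:
        st=st or telemetry.observe(); H=np.array(m["hand_eye"]); Rt=R.from_euler('xyz',st["tool_rot"]).as_matrix()
        Rw=Rt@H[:3,:3]; c=Rt@H[:3,3]+np.array(st["tool_pos"])
    return m,f,Rw,c
def px2w(n,u,v,z,st=None):
    m,f,Rw,c=ext(n,st); d=np.array([(u-m["cx"])/f,(v-m["cy"])/f]); s=d.copy()
    for _ in range(30): s=d/(1+m["k1"]*(s@s))
    r=Rw@np.array([s[0],s[1],1.]); t=(z-c[2])/r[2]; return c+t*r
def w2px(n,p,st=None):
    m,f,Rw,c=ext(n,st); q=Rw.T@(np.array(p,float)-c); s=q[:2]/q[2]; s=s*(1+m["k1"]*(s@s)); return s*f+[m["cx"],m["cy"]]
def snap(n,fn):
    im=eyes.read_camera(n); cv2.imwrite("pics/"+fn,im[:,:,::-1]); return im
E
python3 - <<'E'
from h import *
print(telemetry.observe())
for n in ("top","scene","wrist"): print(n,eyes.camera_model(n))
a=snap("top","top0.png"); b=snap("scene","scene0.png")
E
```

```text
pics
{'time': 0.0, 'qpos': array([-1.37399666e+00,  3.42728630e-01,  1.52500062e+00, -2.62903352e-05,
        1.27537237e+00, -1.45990757e-01]), 'qvel': array([-0.00063712, -0.0006288 , -0.00029367,  0.00193909,  0.00103188,
        0.00044113]), 'joint_efforts': array([-4.74817516e-04, -4.31244600e+01, -2.44220763e+01,  7.14959647e-02,
        5.58614067e-02, -1.14956806e-04]), 'tool_pos': array([ 0.17640145, -0.49406001,  0.22604761]), 'tool_rot': array([-3.14009607e+00, -1.94642061e-04,  3.42797954e-01]), 'contact_force': array([ 0.55269317,  0.5179446 , -0.50431405]), 'torque': array([-0.03246047,  0.07424097,  0.04653698]), 'grip_force': 0.0, 'opening': 0.09173320744327715}
top {'vertical_fov': 47.498378844279735, 'cx': 315.69942987654593, 'cy': 255.4478548038393, 'k1': 0.03827718993638229, 'rvec': array([ 2.0183753 , -2.17714261,  0.24959535]), 'tvec': array([0.02636907, 0.5309393 , 1.25146935])}
scene {'vertical_fov': 56.070152678058435, 'cx': 317.5420051178359, 'cy': 237.621851277728, 'k1': -0.055904974185749266, 'rvec': array([ 2.09744241,  0.98326097, -0.48168903]), 'tvec': array([-0.32736244, -0.20128559,  1.75109883])}
wrist {'vertical_fov': 70.16853146972002, 'cx': 319.6364276019065, 'cy': 244.59770704067896, 'k1': -0.04160024483848339, 'hand_eye': array([[-1.02446071e-03, -9.61773601e-01, -2.73843918e-01,
         7.23484267e-02],
       [ 9.99999425e-01, -8.98875779e-04, -5.84074045e-04,
         7.35449375e-04],
       [ 3.15595333e-04, -2.73844359e-01,  9.61773969e-01,
        -1.57500482e-01],
       [ 0.00000000e+00,  0.00000000e+00,  0.00000000e+00,
         1.00000000e+00]])}
```

View pics/top0.png

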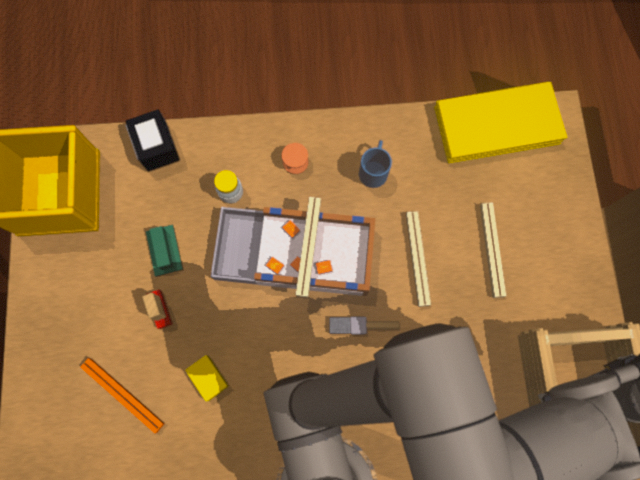

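View pics/scene0.png

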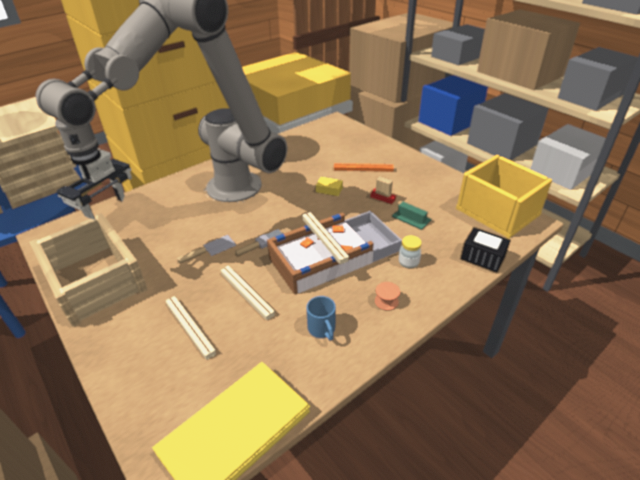

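The top view shows the jig at (295,250), with the tray on its left. bar1 lies across the rails at (310,247), and two pale bars lie on the table at (418,258) and (493,250). The orange look-alike at (122,395) stays put. Chips are visible at (290,229), (275,265), (298,264) and (324,267). The scraper is at (157,308) and the rest at (164,250). I'll enlarge the relevant crops.

```bash
python3 - <<'E'
from h import *
im=cv2.imread("pics/top0.png")
c=cv2.resize(im[180:340,130:390],None,fx=3,fy=3,interpolation=cv2.INTER_CUBIC); cv2.imwrite("pics/c1.png",c)
for n,(u,v,z) in dict(bar2=(418,258,.02),bar3=(493,250,.02),bar1=(310,247,.1),tl=(222,209,.045),jar=(227,182,.085),spool=(295,155,.05),mug=(375,165,.085),ht=(347,326,.0),wax=(206,378,.035),scr=(157,308,.05)).items(): print(n,px2w("top",u,v,z).round(3))
E
```

```text
bar2 [ 0.516 -0.267  0.02 ]
bar3 [ 0.522 -0.454  0.02 ]
bar1 [ 0.544 -0.002  0.1  ]
tl [0.672 0.21  0.045]
jar [0.726 0.189 0.085]
spool [0.8   0.019 0.05 ]
mug [ 0.743 -0.176  0.085]
ht [ 0.363 -0.078  0.   ]
wax [0.265 0.263 0.035]
scr [0.435 0.371 0.05 ]
```

View pics/c1.png

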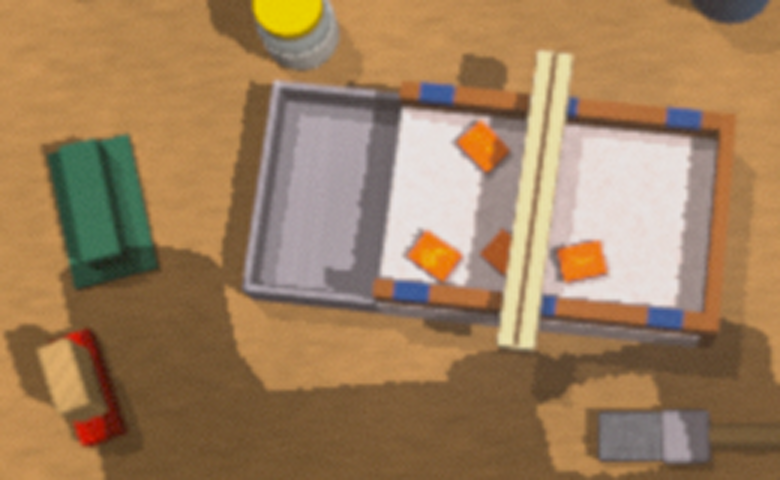

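The crop shows the blue bands at (437,93), (684,117), (410,291) and (665,317). Chips are at (483,147), (434,256), (582,262), plus one partly under bar1 at (497,252). bar1 runs from (555,52) to (518,347). The scraper handle top is at (72,375).

```bash
cat >> h.py <<'E'
JC=None
def c2(u,v,z): return px2w("top",130+(u-1)/3,180+(v-1)/3,z)
E
python3 - <<'E'
from h import *
b=np.array([c2(437,93,.08),c2(684,117,.08),c2(410,291,.08),c2(665,317,.08)])[:,:2]
L=np.array([[82,100],[82,-100],[-82,100],[-82,-100]])/1e3
# rigid fit
lm,bm=L.mean(0),b.mean(0); H=(L-lm).T@(b-bm); th=np.arctan2(H[0,1]-H[1,0],H[0,0]+H[1,1])
Rm=np.array([[np.cos(th),-np.sin(th)],[np.sin(th),np.cos(th)]]); o=bm-Rm@lm
print("jig",o,th,((L@Rm.T+o)-b)*1e3)
J=lambda p:(Rm.T@(np.array(p)[:2]-o)*1e3).round(0)
for n,(u,v) in dict(a=(483,147),b=(434,256),c=(497,252),d=(582,262)).items(): print(n,J(c2(u,v,.06)))
p,q=c2(555,52,.1),c2(518,347,.1); print("bar1",(p+q)/2,J((p+q)/2),np.linalg.norm(p-q),np.arctan2(*(p-q)[[1,0]]))
print("cam",ext("top")[3], "scr handle",c2(72,375,.084))
E
```

```text
jig [ 0.54754717 -0.00780545] -0.18137402277429257 [[ 0.40965626  0.24000174]
 [-0.24645355  0.4091657 ]
 [ 0.05486257 -0.7435247 ]
 [-0.21806529  0.09435727]]
a [46. 59.]
b [-48.  88.]
c [-40.  38.]
d [-41. -31.]
bar1 [0.54857685 0.00131349 0.1       ] [-1.  9.] 0.23983046558089374 -0.1930056265215608
cam [0.22812158 0.002136   1.34041911] scr handle [0.43813049 0.36894663 0.084     ]
```

Call:
apply_moves(
  delta_pos=[
    [0.5, 0.625, 0],
    [0.5, 0.625, 0],
    [0.5, 0.625, 0],
    [0.5, 0.625, 0],
    [0.5, 0.625, 0],
    [0.5, 0.625, 0],
    [0.5, 0.625, 0],
    [0.5, 0.625, 0],
  ],
  dr=[
    [0, 0, -1],
    [0, 0, -1],
    [0, 0, -1],
    [0, 0, -1],
    [0, 0, -1],
    [0, 0, -1],
    [0, 0, -1],
    [0, 0, -1],
  ],
  jaw=[0.8, 0.8, 0.8, 0.8, 0.8, 0.8, 0.8, 0.8],
  force=25,
)

```text
time: 0.77
tool_pos: [0.3772, -0.2425, 0.2266]
tool_rot: [-3.141, 0.0, -0.157]
contact_force: [0.6, -0.1, 0.5]
opening: 0.0736
grip_force: 0.0
```

Call:
apply_moves(
  delta_pos=[
    [0.4315, 0.613, -0.05],
    [0.4315, 0.613, -0.05],
    [0.4315, 0.613, -0.05],
    [0.4315, 0.613, -0.05],
    [0.4315, 0.613, -0.05],
    [0.4315, 0.613, -0.05],
    [0.4315, 0.613, -0.05],
    [0.4315, 0.613, -0.05],
  ],
  dr=[
    [0, 0, -0.07],
    [0, 0, -0.07],
    [0, 0, -0.07],
    [0, 0, -0.07],
    [0, 0, -0.07],
    [0, 0, -0.07],
    [0, 0, -0.07],
    [0, 0, -0.07],
  ],
  jaw=[0.8, 0.8, 0.8, 0.8, 0.8, 0.8, 0.8, 0.8],
)

```text
time: 1.43
tool_pos: [0.551, 0.0056, 0.2057]
tool_rot: [-3.14, 0.0, -0.188]
contact_force: [0.1, -0.2, 0.0]
opening: 0.0733
grip_force: 0.0
```

Call:
apply_moves(
  delta_pos=[
    [0, 0, -0.1],
    [0, 0, -0.2],
    [0, 0, -0.2],
    [0, 0, -0.2],
  ],
  dr=[
    [0, 0, 0],
    [0, 0, 0],
    [0, 0, 0],
    [0, 0, 0],
  ],
  jaw=[0.8, 0.8, 0.8, 0.8],
)

```text
time: 1.77
tool_pos: [0.5476, 0.0006, 0.1254]
tool_rot: [3.141, 0.005, -0.192]
contact_force: [1.0, -0.8, 0.9]
opening: 0.0736
grip_force: 0.0
```

```bash
python3 - <<'E'
from h import *
st=telemetry.observe(); print(st["tool_pos"],st["tool_rot"])
snap("wrist","w1.png")
print(w2px("wrist",[.5486,.0013,.1],st), w2px("wrist",[*(np.array([.5486,.0013])+.12*np.array([.981,-.192])),.1],st))
E
```

```text
[0.54757468 0.00061944 0.12542499] [ 3.14109276  0.00537622 -0.19230792]
[316.07053885 277.82102053] [315.38406765  44.90913259]
```

View pics/w1.png

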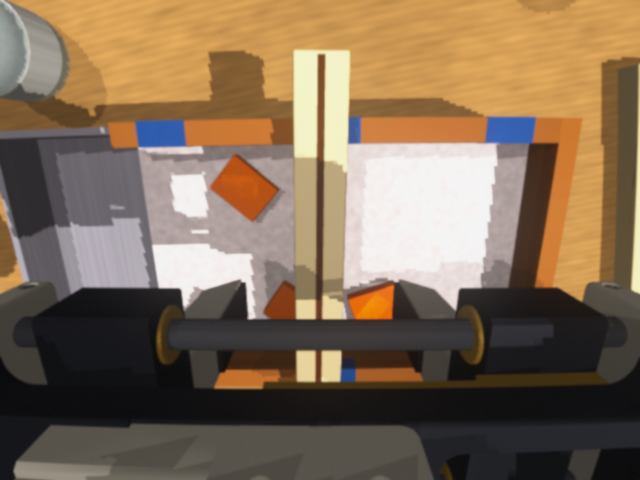

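The wrist view shows bar1 centred between the fingers at column 321, with chips well away from the finger tips. I'll descend, grip and lift.

Call:
apply_moves(
  delta_pos=[
    [0, 0, -0.08],
    [0, 0, -0.122],
    [0, 0, -0.122],
    [0, 0, -0.122],
    [0, 0, -0.122],
    [0, 0, -0.122],
    [0, 0, -0.122],
    [0, 0, -0.122],
  ],
  dr=[
    [0, 0, 0],
    [0, 0, 0],
    [0, 0, 0],
    [0, 0, 0],
    [0, 0, 0],
    [0, 0, 0],
    [0, 0, 0],
    [0, 0, 0],
  ],
  jaw=[0.8, 0.8, 0.8, 0, 0, 0, 0, 0],
  force=30,
)

```text
time: 2.48
tool_pos: [0.5497, 0.0006, 0.0791]
tool_rot: [-3.142, -0.002, -0.192]
contact_force: [0.1, -1.1, -0.4]
opening: 0.0447
grip_force: 0.0
```

Call:
apply_moves(
  delta_pos=[
    [0, 0, 0],
    [0, 0, 0.08],
    [0, 0, 0.16],
    [0, 0, 0.24],
    [0, 0, 0.24],
  ],
  dr=[
    [0, 0, 0],
    [0, 0, 0],
    [0, 0, 0],
    [0, 0, 0],
    [0, 0, 0],
  ],
  jaw=[0, 0, 0, 0, 0],
)

```text
time: 2.9
tool_pos: [0.5524, 0.0004, 0.1805]
tool_rot: [-3.141, -0.012, -0.192]
contact_force: [0.8, -0.3, 0.4]
opening: 0.0116
grip_force: 0.0
```

The fingers close slowly, at about 6 mm per row, so they missed the bar. Repeating with more closing time.

Call:
apply_moves(
  delta_pos=[
    [0, 0, 0],
    [0, 0, 0],
    [0, 0, 0],
    [0, 0, 0],
    [0, 0, 0],
    [0, 0, 0],
    [0, 0, 0],
    [0, 0, 0],
  ],
  dr=[
    [0, 0, 0],
    [0, 0, 0],
    [0, 0, 0],
    [0, 0, 0],
    [0, 0, 0],
    [0, 0, 0],
    [0, 0, 0],
    [0, 0, 0],
  ],
  jaw=[0.6, 0.6, 0.6, 0.6, 0.6, 0.6, 0.6, 0.6],
)

```text
time: 3.57
tool_pos: [0.549, 0.0007, 0.1736]
tool_rot: [3.141, 0.001, -0.192]
contact_force: [-0.0, -0.3, 0.3]
opening: 0.0544
grip_force: 0.0
```

```bash
python3 - <<'E'
from h import *
st=telemetry.observe(); print(st["tool_pos"],st["tool_rot"],st["opening"])
im=snap("wrist","w2.png")
row=im[90].astype(int); y=(row[:,0]>200)&(row[:,1]>200)&(row[:,2]<215); i=np.where(y)[0]; print(i.min(),i.max())
for v in (60,110): 
  row=im[v].astype(int); y=(row[:,0]-row[:,2]<90)&(row[:,1]>190); i=np.where(y)[0]; i=i[(i>250)&(i<400)]; print(v,i.min(),i.max())
for p in ([.5486,.0013,.1],[*(np.array([.5486,.0013])+.12*np.array([.981,-.192])),.1]): print(w2px("wrist",p,st))
E
```

```text
[0.5490026  0.00074007 0.17364482] [ 3.14146351e+00  5.74631435e-04 -1.92203148e-01] 0.05440413839908534
300 620Traceback (most recent call last):
  File "<stdin>", line 6, in <module>
    return umr_minimum(a, axis, None, out, keepdims, initial, where)
ValueError: zero-size array to reduction operation minimum which has no identity
```

View pics/w2.png

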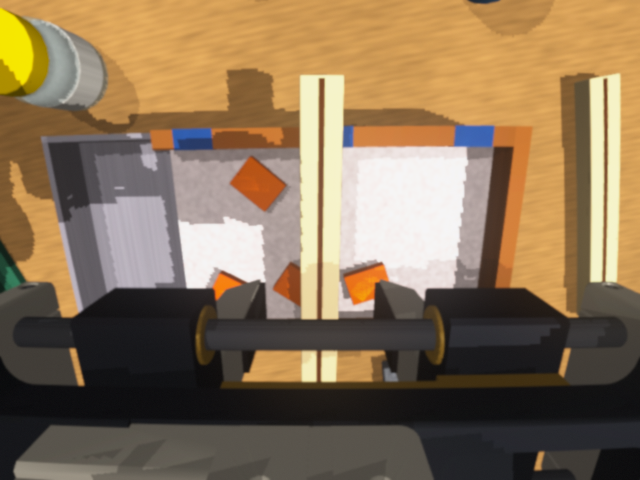

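bar1 is undisturbed and centred at column 321.

Call:
apply_moves(
  delta_pos=[
    [0, 0, -0.1],
    [0, 0, -0.2],
    [0, 0, -0.24],
    [0, 0, -0.24],
    [0, 0, -0.24],
    [0, 0, -0.24],
    [0, 0, -0.24],
    [0, 0, -0.24],
  ],
  dr=[
    [0, 0, 0],
    [0, 0, 0],
    [0, 0, 0],
    [0, 0, 0],
    [0, 0, 0],
    [0, 0, 0],
    [0, 0, 0],
    [0, 0, 0],
  ],
  jaw=[0.6, 0.6, 0.6, 0.6, 0, 0, 0, 0],
  force=30,
)

```text
time: 4.28
tool_pos: [0.5502, 0.0006, 0.0796]
tool_rot: [-3.142, -0.003, -0.192]
contact_force: [0.1, 0.9, 0.3]
opening: 0.0331
grip_force: 0.0
```

Call:
apply_moves(
  delta_pos=[
    [0, 0, 0],
    [0, 0, 0],
    [0, 0, 0],
    [0, 0, 0],
    [0, 0, 0],
    [0, 0, 0.05],
    [0, 0, 0.1],
    [0, 0, 0.15],
  ],
  dr=[
    [0, 0, 0],
    [0, 0, 0],
    [0, 0, 0],
    [0, 0, 0],
    [0, 0, 0],
    [0, 0, 0],
    [0, 0, 0],
    [0, 0, 0],
  ],
  jaw=[0, 0, 0, 0, 0, 0, 0, 0],
)

```text
time: 4.95
tool_pos: [0.5486, 0.0008, 0.1385]
tool_rot: [3.141, 0.001, -0.192]
contact_force: [0.1, -0.4, -0.2]
opening: 0.0278
grip_force: 30.0
```

Call:
apply_moves(
  delta_pos=[
    [-0.07, -0.8, 0.05],
    [-0.07, -0.8, 0.05],
    [-0.07, -0.8, 0.05],
    [-0.07, -0.8, 0.05],
    [-0.07, -0.8, 0.05],
    [-0.07, -0.8, 0.05],
    [-0.07, -0.8, 0.05],
    [-0.07, -0.8, 0.05],
  ],
  dr=[
    [0, 0, 0.64],
    [0, 0, 0.64],
    [0, 0, 0.64],
    [0, 0, 0.64],
    [0, 0, 0.64],
    [0, 0, 0.64],
    [0, 0, 0.64],
    [0, 0, 0.64],
  ],
  jaw=[0, 0, 0, 0, 0, 0, 0, 0],
)

```text
time: 5.62
tool_pos: [0.5203, -0.3217, 0.1582]
tool_rot: [3.141, 0.0, 0.127]
contact_force: [1.3, 0.1, -1.6]
opening: 0.0279
grip_force: 30.0
```

Call:
apply_moves(
  delta_pos=[
    [0, -0.1, 0],
    [0, -0.1, 0],
    [0, -0.1, 0],
    [0, -0.1, -0.1],
    [0, -0.1, -0.2],
    [0, -0.1, -0.2],
    [0, -0.1, -0.2],
  ],
  dr=[
    [0, 0, 0],
    [0, 0, 0],
    [0, 0, 0],
    [0, 0, 0],
    [0, 0, 0],
    [0, 0, 0],
    [0, 0, 0],
  ],
  jaw=[0, 0, 0, 0, 0, 0, 0],
)

```text
time: 6.2
tool_pos: [0.5202, -0.3569, 0.0764]
tool_rot: [-3.137, 0.004, 0.129]
contact_force: [1.0, -1.3, -0.6]
opening: 0.0278
grip_force: 30.0
```

Call:
apply_moves(
  delta_pos=[
    [0, 0, -0.08],
    [0, 0, -0.15],
    [0, 0, -0.184],
    [0, 0, -0.184],
    [0, 0, -0.184],
    [0, 0, -0.184],
    [0, 0, -0.184],
    [0, 0, -0.184],
  ],
  dr=[
    [0, 0, 0],
    [0, 0, 0],
    [0, 0, 0],
    [0, 0, 0],
    [0, 0, 0],
    [0, 0, 0],
    [0, 0, 0],
    [0, 0, 0],
  ],
  jaw=[0, 0, 0, 0, 0, 0.55, 0.55, 0.55],
)

```text
time: 6.87
tool_pos: [0.5222, -0.3601, 0.0067]
tool_rot: [3.139, -0.003, 0.128]
contact_force: [-0.7, -0.0, -0.2]
opening: 0.0431
grip_force: 0.0
```

Call:
apply_moves(
  delta_pos=[
    [0, 0, 0],
    [0, 0, 0],
    [0, 0, 0.1],
    [0, 0, 0.2],
    [0, 0, 0.3],
    [0, 0, 0.4],
    [0, 0, 0.5],
    [0, 0, 0.5],
  ],
  dr=[
    [0, 0, 0],
    [0, 0, 0],
    [0, 0, 0],
    [0, 0, 0],
    [0, 0, 0],
    [0, 0, 0],
    [0, 0, 0],
    [0, 0, 0],
  ],
  jaw=[0.55, 0.55, 0.55, 0.55, 0.55, 0.55, 0.55, 0.55],
)

```text
time: 7.53
tool_pos: [0.5239, -0.3617, 0.2143]
tool_rot: [3.129, -0.011, 0.128]
contact_force: [0.3, -0.3, 0.3]
opening: 0.0506
grip_force: 0.0
```

```bash
python3 - <<'E'
from h import *
im=snap("top","top1.png")[:,:,::-1]
a=cv2.resize(im[200:300,130:385],None,fx=3,fy=3,interpolation=cv2.INTER_CUBIC)
b=cv2.resize(im[240:340,130:190],None,fx=5,fy=3*5/3,interpolation=cv2.INTER_CUBIC)
b=cv2.resize(im[200:340,130:210],None,fx=4,fy=4,interpolation=cv2.INTER_CUBIC)
b=np.pad(b,((0,0),(0,0),(0,0)))
cc=np.zeros((560,320+480,3),np.uint8); cc[:560,:320]=b; d=cv2.resize(im[200:310,230:390],None,fx=3,fy=3,interpolation=cv2.INTER_CUBIC); cc[:330,320:]=d
cv2.imwrite("pics/c2.png",cc)
E
```

```text
(no output)
```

View pics/c2.png

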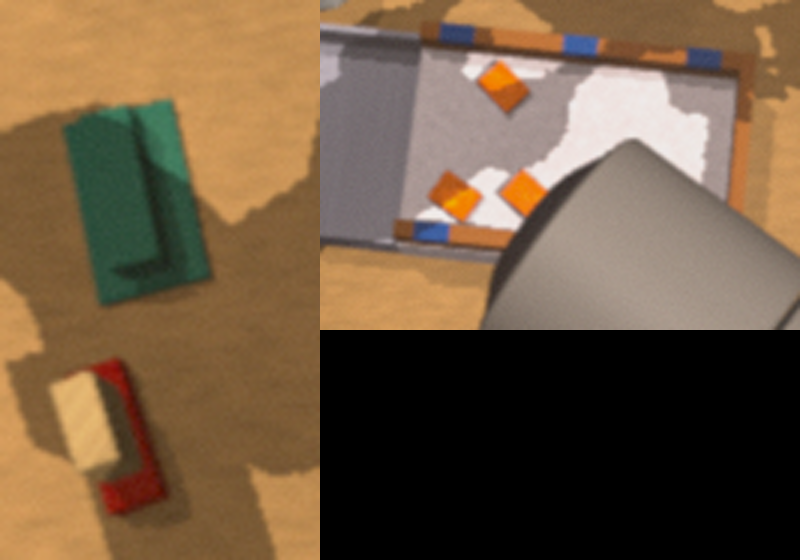

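The left part of the crop shows the rest foot corners at (65,125), (172,99), (212,277), (101,304) and the scraper handle top at (50,383), (96,371), (118,463), (80,474). The right part shows no new chips under where bar1 lay.

```bash
python3 - <<'E'
from h import *
q=lambda u,v,z: px2w("top",130+(u-1.5)/4,200+(v-1.5)/4,z)
def ax(a,b): d=b-a; return np.arctan2(d[1],d[0]),np.linalg.norm(d)
P=[q(*c,.008) for c in ((65,125),(172,99),(212,277),(101,304))]
print("rest",np.mean(P,0),ax(P[3],P[0]),ax(P[2],P[1]),ax(P[0],P[1]))
a,b=q(130,108,.045),q(158,262,.045); print("ledge right edge mid",(a+b)/2,ax(b,a))
P=[q(*c,.084) for c in ((50,383),(96,371),(118,463),(80,474))]
print("handle",np.mean(P,0),ax(P[3],P[0]),ax(P[2],P[1]),ax(P[0],P[1]))
a,b=q(123,360,.024),q(167,492,.024); print("block redge",(a+b)/2,ax(b,a))
E
```

```text
rest [0.58811204 0.36458065 0.008     ] (np.float64(0.18327724789314603), np.float64(0.1194961204287561)) (np.float64(0.1934371819441462), np.float64(0.11993216905089808)) (np.float64(-1.3934844195136549), np.float64(0.06860892964765633))
ledge right edge mid [0.58793287 0.35048911 0.045     ] (np.float64(0.1591072909210582), np.float64(0.1000226552046051))
handle [0.43721696 0.37480246 0.084     ] (np.float64(0.30538012448944996), np.float64(0.056942115053301)) (np.float64(0.2216236177436481), np.float64(0.05603645013379106)) (np.float64(-1.38426948336285), np.float64(0.026987096001595493))
block redge [0.44260549 0.35720259 0.024     ] (np.float64(0.3013547693308384), np.float64(0.08649439655318529))
```

Call:
apply_moves(
  delta_pos=[
    [-0.1, 0.8, 0],
    [-0.1, 0.8, 0],
    [-0.1, 0.8, 0],
    [-0.1, 0.8, 0],
    [-0.1, 0.8, 0],
    [-0.1, 0.8, 0],
    [-0.1, 0.8, 0],
    [-0.1, 0.8, 0],
  ],
  dr=[
    [0, 0, 0.15],
    [0, 0, 0.15],
    [0, 0, 0.15],
    [0, 0, 0.15],
    [0, 0, 0.15],
    [0, 0, 0.15],
    [0, 0, 0.15],
    [0, 0, 0.15],
  ],
  jaw=[0.6, 0.6, 0.6, 0.6, 0.6, 0.6, 0.6, 0.6],
)

```text
time: 8.25
tool_pos: [0.4794, -0.0363, 0.2034]
tool_rot: [-3.14, 0.002, 0.204]
contact_force: [1.5, 0.2, 0.0]
opening: 0.0554
grip_force: 0.0
```

Call:
apply_moves(
  delta_pos=[
    [-0.1, 0.8, 0],
    [-0.1, 0.8, 0],
    [-0.1, 0.8, 0],
    [-0.1, 0.8, 0],
    [-0.1, 0.8, 0],
    [-0.1, 0.8, 0],
    [-0.1, 0.8, 0],
    [-0.1, 0.8, 0],
  ],
  dr=[
    [0, 0, 0.15],
    [0, 0, 0.15],
    [0, 0, 0.15],
    [0, 0, 0.15],
    [0, 0, 0.15],
    [0, 0, 0.15],
    [0, 0, 0.15],
    [0, 0, 0.15],
  ],
  jaw=[0.6, 0.6, 0.6, 0.6, 0.6, 0.6, 0.6, 0.6],
)

```text
time: 8.92
tool_pos: [0.4396, 0.2835, 0.2034]
tool_rot: [-3.141, 0.002, 0.279]
contact_force: [0.9, -0.3, -0.5]
opening: 0.0552
grip_force: 0.0
```

Call:
apply_moves(
  delta_pos=[
    [0, 0.23, 0],
    [0, 0.23, 0],
    [0, 0.23, 0],
    [0, 0.23, 0],
    [0, 0.23, 0],
    [0, 0.23, 0],
  ],
  dr=[
    [0, 0, 0],
    [0, 0, 0],
    [0, 0, 0],
    [0, 0, 0],
    [0, 0, 0],
    [0, 0, 0],
  ],
  jaw=[0.6, 0.6, 0.6, 0.6, 0.6, 0.6],
)

```text
time: 9.42
tool_pos: [0.4409, 0.3713, 0.2037]
tool_rot: [3.141, 0.002, 0.277]
contact_force: [0.6, 0.3, 0.2]
opening: 0.0551
grip_force: 0.0
```

```bash
python3 - <<'E'
from h import *
st=telemetry.observe(); print(st["tool_pos"],st["tool_rot"],st["opening"])
im=snap("wrist","w3.png"); t=snap("top","top2.png")[:,:,::-1]
cc=np.zeros((480,800,3),np.uint8); cc[:,:560]=im[:,40:600,::-1]; 
cc[:240,560:]=cv2.resize(t[190:350,220:380],(240,240),interpolation=cv2.INTER_CUBIC); cc[240:,560:]=cv2.resize(t[190:350,370:530],(240,240),interpolation=cv2.INTER_CUBIC)
cv2.imwrite("pics/c3.png",cc)
c=np.array([.4372,.374]); y=.28; X=np.array([np.cos(y),np.sin(y)]);Y=np.array([-X[1],X[0]])
for a,b in ((28,13),(28,-13),(-28,-13),(-28,13)): print(w2px("wrist",[*(c+a*X/1e3+b*Y/1e3),.084],st)-[40,0])
E
```

```text
[0.44094372 0.37130719 0.20370112] [3.14051058e+00 1.57853052e-03 2.76961761e-01] 0.05514727322965489
[258.22698134 207.247415  ]
[289.99667924 207.1102918 ]
[289.7205006  271.42466999]
[259.6045602  271.54585079]
```

View pics/c3.png

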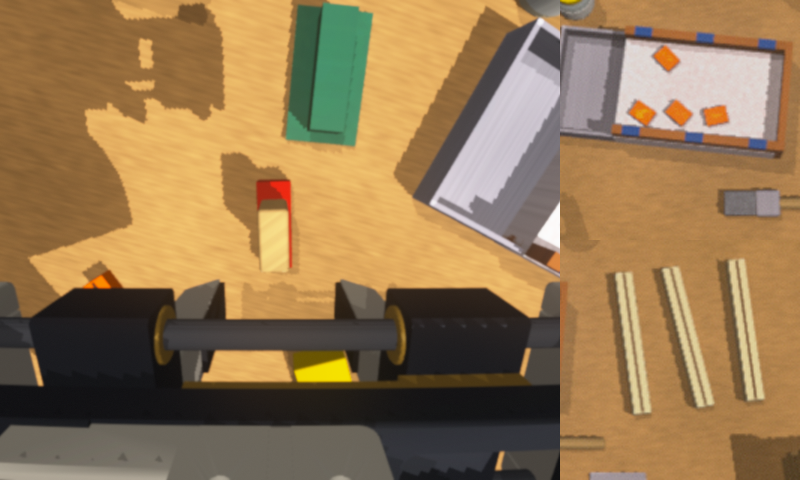

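Exactly four chips are on the board, so chip5 is absent, and three pale bars lie on the table. The scraper handle in the wrist view, columns 259–290 and rows 209–271, matches the prediction. Grasping it now.

Call:
apply_moves(
  delta_pos=[
    [-0.009, 0.007, -0.1],
    [-0.009, 0.007, -0.2],
    [-0.009, 0.007, -0.3],
    [-0.009, 0.007, -0.38],
    [-0.009, 0.007, -0.429],
    [-0.009, 0.007, -0.429],
    [-0.009, 0.007, -0.429],
    [-0.009, 0.007, -0.429],
  ],
  dr=[
    [0, 0, 0],
    [0, 0, 0],
    [0, 0, 0],
    [0, 0, 0],
    [0, 0, 0],
    [0, 0, 0],
    [0, 0, 0],
    [0, 0, 0],
  ],
  jaw=[0.6, 0.6, 0.6, 0.6, 0.6, 0.6, 0.6, 0.6],
  force=50,
)

```text
time: 10.18
tool_pos: [0.4388, 0.3756, 0.0345]
tool_rot: [-3.141, -0.003, 0.277]
contact_force: [-0.3, 0.8, 0.3]
opening: 0.0548
grip_force: 0.0
```

Call:
apply_moves(
  delta_pos=[
    [0, 0, 0],
    [0, 0, 0],
    [0, 0, 0],
    [0, 0, 0],
    [0, 0, 0],
    [0, 0, 0],
    [0, 0, 0],
    [0, 0, 0],
  ],
  dr=[
    [0, 0, 0],
    [0, 0, 0],
    [0, 0, 0],
    [0, 0, 0],
    [0, 0, 0],
    [0, 0, 0],
    [0, 0, 0],
    [0, 0, 0],
  ],
  jaw=[0, 0, 0, 0, 0, 0, 0, 0],
)

```text
time: 10.85
tool_pos: [0.4376, 0.3757, 0.0332]
tool_rot: [-3.141, -0.001, 0.278]
contact_force: [-1.2, -0.5, 4.7]
opening: 0.0261
grip_force: 49.7
```

```bash
python3 - <<'E'
from h import *
st=telemetry.observe(); print(st["tool_pos"],st["tool_rot"],st["opening"],st["grip_force"],st["contact_force"])
o=np.array([.5475,-.0078]);th=-.1814;Rm=np.array([[np.cos(th),-np.sin(th)],[np.sin(th),np.cos(th)]])
for p in ((-28,-85),(-28,-80),(-28,136),(28,-10),(28,0),(28,136)): print(p,(Rm@np.array(p)/1e3+o).round(4))
E
```

```text
[0.43763535 0.37572463 0.03322405] [-3.14144909e+00 -6.28253048e-04  2.77802250e-01] 0.026108291598762923 49.691373109817505 [-1.16256477 -0.52509119  4.66985101]
(-28, -85) [ 0.5046 -0.0864]
(-28, -80) [ 0.5055 -0.0814]
(-28, 136) [0.5445 0.131 ]
(28, -10) [ 0.5732 -0.0227]
(28, 0) [ 0.575  -0.0129]
(28, 136) [0.5996 0.1209]
```

Call:
apply_moves(
  delta_pos=[
    [0, 0, 0.1],
    [0, 0, 0.2],
    [0, 0, 0.3],
    [0, 0, 0.4],
    [0.05, -0.1, 0.4],
    [0.05, -0.2, 0.4],
    [0.05, -0.3, 0.4],
    [0.05, -0.4, 0.4],
  ],
  dr=[
    [0, 0, 0],
    [0, 0, 0],
    [0, 0, 0],
    [0, 0, 0],
    [0, 0, 0],
    [0, 0, 0],
    [0, 0, 0],
    [0, 0, 0],
  ],
  jaw=[0, 0, 0, 0, 0, 0, 0, 0],
)

```text
time: 11.52
tool_pos: [0.4567, 0.2137, 0.192]
tool_rot: [3.141, 0.002, 0.279]
contact_force: [1.3, -0.2, -2.1]
opening: 0.0262
grip_force: 5.0
```

Call:
apply_moves(
  delta_pos=[
    [0.124, -0.1, 0],
    [0.124, -0.2, 0],
    [0.124, -0.3, 0],
    [0.124, -0.4, 0],
    [0.124, -0.5, 0],
    [0.124, -0.6, 0],
    [0.124, -0.7, 0],
    [0.124, -0.749, 0],
  ],
  dr=[
    [0, 0, -0.15],
    [0, 0, -0.3],
    [0, 0, -0.45],
    [0, 0, -0.6],
    [0, 0, -0.75],
    [0, 0, -0.918],
    [0, 0, -0.918],
    [0, 0, -0.918],
  ],
  jaw=[0, 0, 0, 0, 0, 0, 0, 0],
)

```text
time: 12.18
tool_pos: [0.5063, -0.0878, 0.192]
tool_rot: [3.14, 0.001, -0.184]
contact_force: [0.7, -0.3, -2.2]
opening: 0.0259
grip_force: 50.0
```

Call:
apply_moves(
  delta_pos=[
    [0, 0, 0],
    [0, 0, 0],
    [0, 0, 0],
  ],
  dr=[
    [0, 0, 0],
    [0, 0, 0],
    [0, 0, 0],
  ],
  jaw=[0, 0, 0],
)

```text
time: 12.43
tool_pos: [0.5066, -0.0835, 0.1921]
tool_rot: [-3.141, 0.002, -0.182]
contact_force: [-0.4, 0.3, -2.7]
opening: 0.0257
grip_force: 50.0
```

```bash
python3 - <<'E'
from h import *
st=telemetry.observe(); print(st["tool_pos"],st["tool_rot"],st["opening"],st["grip_force"],st["contact_force"])
im=snap("wrist","w4.png")
E
```

```text
[ 0.5066413  -0.08346739  0.19210828] [-3.14097428e+00  1.62635881e-03 -1.81514464e-01] 0.02568859303499825 50.00012755393982 [-0.40879834  0.28757004 -2.71326288]
```

View pics/w4.png

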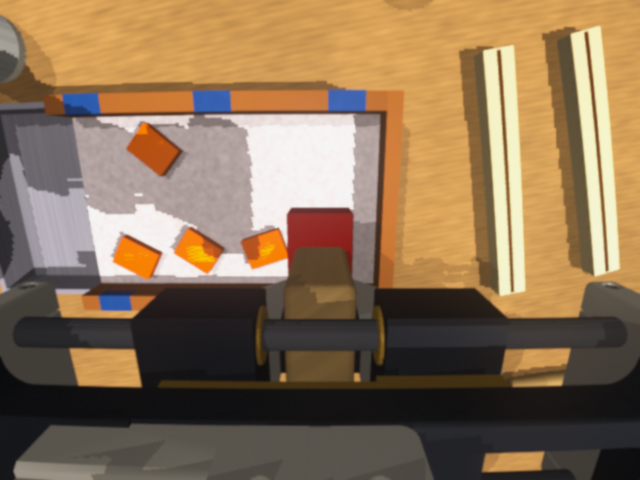

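The grip slackened briefly (5 N) during the carry, so I'll check whether the scraper slipped in the hand.

```bash
python3 - <<'E'
from h import *
st=telemetry.observe(); t=np.array(st["tool_pos"]); y=st["tool_rot"][2]
X=np.array([np.cos(y),np.sin(y),0]);Y=np.array([-X[1],X[0],0]);Z=np.array([0,0,1])
for slip in (0,.005,.01,.02):
  u=t-Z*(.0332+slip)-X*.0008
  print(slip,[w2px("wrist",u+X*a+Y*b+Z*c,st).round(0).tolist() for a,b,c in ((.045,.017,.024),(.045,-.017,.024),(.028,.013,.084),(.028,-.013,.084))])
E
```

```text
0 [[283.0, 208.0], [352.0, 208.0], [278.0, 288.0], [355.0, 288.0]]
0.005 [[284.0, 206.0], [351.0, 206.0], [279.0, 283.0], [353.0, 283.0]]
0.01 [[285.0, 205.0], [350.0, 205.0], [281.0, 278.0], [352.0, 277.0]]
0.02 [[287.0, 202.0], [348.0, 202.0], [284.0, 268.0], [350.0, 268.0]]
```

```bash
python3 - <<'E'
from h import *
im=cv2.imread("pics/w4.png"); cv2.imwrite("pics/c4.png",cv2.resize(im[195:315,260:380],None,fx=5,fy=5,interpolation=cv2.INTER_CUBIC))
st=telemetry.observe(); t=np.array(st["tool_pos"]); y=st["tool_rot"][2]
X=np.array([np.cos(y),np.sin(y),0]);Y=np.array([-X[1],X[0],0]);Z=np.array([0,0,1])
for slip in (0,.01,.02):
  u=t-Z*(.0332+slip)-X*.0008
  print(slip,[((w2px("wrist",u+X*a+Y*b+Z*c,st)-[260,195])*5).round(0).tolist() for a,b,c in ((.045,.017,0),(.045,-.017,0),(.045,.017,.024),(.045,-.017,.024),(.028,.013,.024),(.028,-.013,.024),(.028,.013,.084),(.028,-.013,.084))])
E
```

```text
0 [[136.0, 28.0], [439.0, 28.0], [114.0, 65.0], [459.0, 64.0], [158.0, 231.0], [415.0, 231.0], [88.0, 467.0], [474.0, 467.0]]
0.01 [[144.0, 15.0], [433.0, 15.0], [124.0, 48.0], [450.0, 48.0], [166.0, 206.0], [409.0, 206.0], [104.0, 413.0], [460.0, 412.0]]
0.02 [[151.0, 3.0], [426.0, 3.0], [133.0, 33.0], [442.0, 33.0], [172.0, 184.0], [403.0, 184.0], [118.0, 366.0], [449.0, 366.0]]
```

View pics/c4.png

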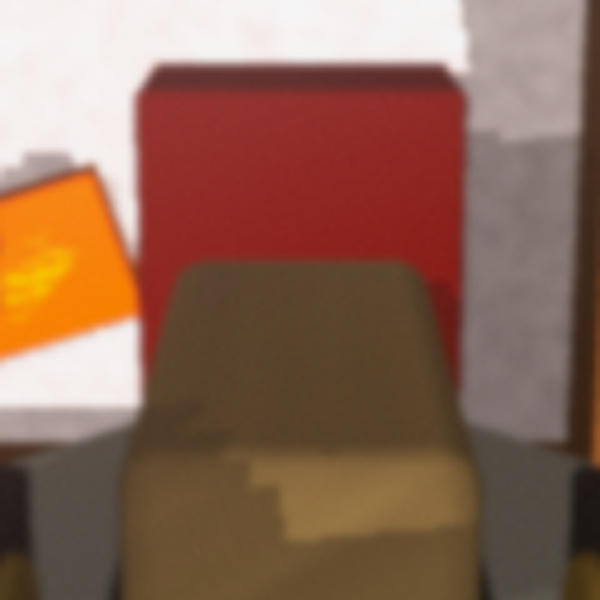

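The scraper slipped about 10 mm down in the grip and a few mm back. I'll set it on the board and re-grip it at nominal depth.

Call:
apply_moves(
  delta_pos=[
    [0, 0, -0.07],
    [0, 0, -0.14],
    [0, 0, -0.2],
    [0, 0, -0.23],
    [0, 0, -0.243],
    [0, 0, -0.243],
    [0, 0, -0.243],
  ],
  dr=[
    [0, 0, 0],
    [0, 0, 0],
    [0, 0, 0],
    [0, 0, 0],
    [0, 0, 0],
    [0, 0, 0],
    [0, 0, 0],
  ],
  jaw=[0, 0, 0, 0, 0, 0, 0],
)

```text
time: 13.07
tool_pos: [0.5072, -0.0833, 0.0959]
tool_rot: [3.142, 0.0, -0.18]
contact_force: [-0.5, 0.3, -1.9]
opening: 0.0258
grip_force: 50.0
```

Call:
apply_moves(
  delta_pos=[
    [0, 0, -0.002],
    [0, 0, -0.002],
  ],
  dr=[
    [0, 0, 0],
    [0, 0, 0],
  ],
  jaw=[0, 0],
)

```text
time: 13.23
tool_pos: [0.5075, -0.0839, 0.0956]
tool_rot: [3.141, -0.001, -0.181]
contact_force: [-0.1, -1.0, -3.2]
opening: 0.0258
grip_force: 50.0
```

Call:
apply_moves(
  delta_pos=[
    [0, 0, -0.003],
    [0, 0, -0.003],
    [0, 0, -0.003],
  ],
  dr=[
    [0, 0, 0],
    [0, 0, 0],
    [0, 0, 0],
  ],
  jaw=[0, 0, 0],
)

```text
time: 13.48
tool_pos: [0.5071, -0.0841, 0.0938]
tool_rot: [3.141, -0.0, -0.181]
contact_force: [0.3, -0.1, -3.4]
opening: 0.0257
grip_force: 50.0
```

Call:
apply_moves(
  delta_pos=[
    [0, 0, -0.003],
    [0, 0, -0.003],
    [0, 0, -0.003],
  ],
  dr=[
    [0, 0, 0],
    [0, 0, 0],
    [0, 0, 0],
  ],
  jaw=[0, 0, 0],
)

```text
time: 13.73
tool_pos: [0.507, -0.0841, 0.0923]
tool_rot: [3.142, 0.0, -0.181]
contact_force: [-1.0, 0.1, -2.9]
opening: 0.0259
grip_force: 50.0
```

Call:
apply_moves(
  delta_pos=[
    [0, 0, -0.004],
    [0, 0, -0.004],
    [0, 0, -0.004],
  ],
  dr=[
    [0, 0, 0],
    [0, 0, 0],
    [0, 0, 0],
  ],
  jaw=[0, 0, 0],
)

```text
time: 13.98
tool_pos: [0.507, -0.084, 0.0906]
tool_rot: [3.142, 0.0, -0.181]
contact_force: [0.2, 0.1, -2.5]
opening: 0.0256
grip_force: 50.0
```

Call:
apply_moves(
  delta_pos=[
    [0, 0, -0.003],
    [0, 0, -0.003],
    [0, 0, -0.003],
  ],
  dr=[
    [0, 0, 0],
    [0, 0, 0],
    [0, 0, 0],
  ],
  jaw=[0, 0, 0],
)

```text
time: 14.23
tool_pos: [0.507, -0.084, 0.0895]
tool_rot: [3.142, 0.0, -0.181]
contact_force: [0.2, -0.4, -2.6]
opening: 0.0259
grip_force: 50.0
```

Call:
apply_moves(
  delta_pos=[
    [0, 0, -0.004],
    [0, 0, -0.004],
    [0, 0, -0.004],
  ],
  dr=[
    [0, 0, 0],
    [0, 0, 0],
    [0, 0, 0],
  ],
  jaw=[0, 0, 0],
)

```text
time: 14.48
tool_pos: [0.507, -0.084, 0.0878]
tool_rot: [3.142, 0.0, -0.181]
contact_force: [-1.0, 0.7, -3.3]
opening: 0.0254
grip_force: 50.0
```

Call:
apply_moves(
  delta_pos=[
    [0, 0, -0.004],
    [0, 0, -0.004],
    [0, 0, -0.004],
  ],
  dr=[
    [0, 0, 0],
    [0, 0, 0],
    [0, 0, 0],
  ],
  jaw=[0, 0, 0],
)

```text
time: 14.73
tool_pos: [0.507, -0.084, 0.0862]
tool_rot: [3.142, 0.0, -0.181]
contact_force: [-0.5, 0.7, -2.1]
opening: 0.0258
grip_force: 50.0
```

Call:
apply_moves(
  delta_pos=[
    [0, 0, -0.004],
    [0, 0, -0.004],
    [0, 0, -0.004],
  ],
  dr=[
    [0, 0, 0],
    [0, 0, 0],
    [0, 0, 0],
  ],
  jaw=[0, 0, 0],
)

```text
time: 14.98
tool_pos: [0.5071, -0.0841, 0.0858]
tool_rot: [3.141, -0.001, -0.181]
contact_force: [-3.9, 0.8, 6.3]
opening: 0.0255
grip_force: 50.0
```

Contact came at 0.0858 m, so the slip was only about 2.6 mm. Opening so the scraper stands flat, then re-gripping.

Call:
apply_moves(
  delta_pos=[
    [0, 0, 0.003],
    [0, 0, 0.003],
    [0, 0, 0.003],
    [0, 0, -0.007],
    [0, 0, -0.007],
    [0, 0, -0.007],
    [0, 0, -0.007],
    [0, 0, -0.007],
  ],
  dr=[
    [0, 0, 0],
    [0, 0, 0],
    [0, 0, 0],
    [0, 0, 0],
    [0, 0, 0],
    [0, 0, 0],
    [0, 0, 0],
    [0, 0, 0],
  ],
  jaw=[0.42, 0.42, 0.42, 0.42, 0, 0, 0, 0],
  force=55,
)

```text
time: 15.65
tool_pos: [0.5069, -0.084, 0.0816]
tool_rot: [3.142, 0.001, -0.181]
contact_force: [-0.4, 0.2, -2.9]
opening: 0.026
grip_force: 55.0
```

Call:
apply_moves(
  delta_pos=[
    [0, 0, 0],
    [0, 0, 0],
    [0, 0, 0],
    [0, 0, 0],
  ],
  dr=[
    [0, 0, 0],
    [0, 0, 0],
    [0, 0, 0],
    [0, 0, 0],
  ],
  jaw=[0, 0, 0, 0],
)

```text
time: 15.98
tool_pos: [0.507, -0.084, 0.0818]
tool_rot: [3.142, 0.0, -0.181]
contact_force: [-0.1, -0.5, -3.2]
opening: 0.0258
grip_force: 55.0
```

```bash
python3 - <<'E'
from h import *
st=telemetry.observe(); print(st["tool_pos"],st["tool_rot"],st["opening"],st["grip_force"],st["contact_force"])
im=snap("wrist","w5.png")[:,:,::-1]; cv2.imwrite("pics/c5.png",cv2.resize(im[140:340,160:400],None,fx=3,fy=3,interpolation=cv2.INTER_CUBIC))
t=np.array(st["tool_pos"]); y=st["tool_rot"][2]
X=np.array([np.cos(y),np.sin(y),0]);Y=np.array([-X[1],X[0],0]);Z=np.array([0,0,1])
for dx in (0,-.005):
  u=t-Z*(t[2]-.05)+X*dx
  print(dx,[((w2px("wrist",u+X*a+Y*b+Z*c,st)-[160,140])*3).round(0).tolist() for a,b,c in ((.045,.017,.024),(.045,-.017,.024),(.028,.013,.024),(.028,.013,.084),(.028,-.013,.084))])
E
```

```text
[ 0.50697722 -0.08404171  0.08182097] [ 3.14151565e+00  3.17758896e-04 -1.81214890e-01] 0.025798219999262365 54.99983310699463 [-0.09179683 -0.50256702 -3.20482992]
0 [[367.0, 200.0], [576.0, 200.0], [394.0, 301.0], [351.0, 443.0], [586.0, 443.0]]
-0.005 [[368.0, 231.0], [575.0, 230.0], [395.0, 330.0], [353.0, 484.0], [585.0, 484.0]]
```

View pics/c5.png

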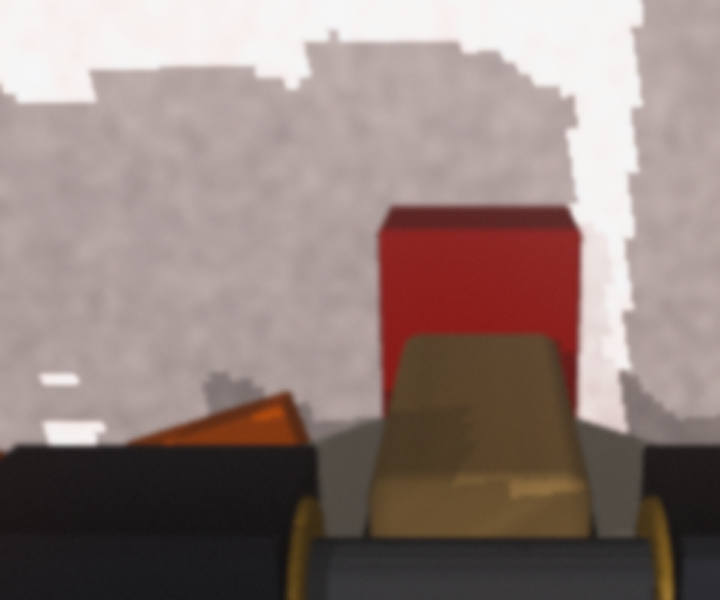

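The scraper stands flat again, with its front edge at row 230. It sits about 4.5 mm toward -x in the hand, so I'll shift to clear the rail, lift 1.5 mm and sweep the first lane.

Call:
apply_moves(
  delta_pos=[
    [0, 0, 0.004],
    [0.012, -0.002, 0.004],
    [0.012, -0.002, 0.004],
    [0.012, -0.002, 0.004],
  ],
  dr=[
    [0, 0, 0],
    [0, 0, 0],
    [0, 0, 0],
    [0, 0, 0],
  ],
  jaw=[0, 0, 0, 0],
)

```text
time: 16.37
tool_pos: [0.5123, -0.085, 0.0836]
tool_rot: [3.141, -0.0, -0.181]
contact_force: [-0.2, 0.4, -2.7]
opening: 0.0258
grip_force: 55.0
```

Call:
apply_moves(
  delta_pos=[
    [0.0063, 0.0344, 0],
    [0.0126, 0.0688, 0],
    [0.0189, 0.1032, 0],
    [0.0252, 0.1376, 0],
    [0.0315, 0.172, 0],
    [0.0378, 0.2064, 0],
    [0.0441, 0.2408, 0],
    [0.0505, 0.2755, 0],
  ],
  dr=[
    [0, 0, 0],
    [0, 0, 0],
    [0, 0, 0],
    [0, 0, 0],
    [0, 0, 0],
    [0, 0, 0],
    [0, 0, 0],
    [0, 0, 0],
  ],
  jaw=[0, 0, 0, 0, 0, 0, 0, 0],
)

```text
time: 17.03
tool_pos: [0.5321, 0.0259, 0.0835]
tool_rot: [3.141, 0.0, -0.181]
contact_force: [0.2, 0.3, -3.3]
opening: 0.0259
grip_force: 55.0
```

Call:
apply_moves(
  delta_pos=[
    [0.0063, 0.0344, 0],
    [0.0126, 0.0688, 0],
    [0.0189, 0.1032, 0],
    [0.0252, 0.1376, 0],
    [0.0315, 0.172, 0],
    [0.0378, 0.2064, 0],
    [0.0441, 0.2408, 0],
    [0.0505, 0.2755, 0],
  ],
  dr=[
    [0, 0, 0],
    [0, 0, 0],
    [0, 0, 0],
    [0, 0, 0],
    [0, 0, 0],
    [0, 0, 0],
    [0, 0, 0],
    [0, 0, 0],
  ],
  jaw=[0, 0, 0, 0, 0, 0, 0, 0],
)

```text
time: 17.7
tool_pos: [0.5524, 0.1366, 0.0835]
tool_rot: [3.141, 0.0, -0.181]
contact_force: [0.2, -0.2, -2.2]
opening: 0.0257
grip_force: 55.0
```

Call:
apply_moves(
  delta_pos=[
    [0, 0, 0],
    [0, 0, 0],
    [0, 0, 0.1],
    [0, 0, 0.2],
    [0, 0, 0.2],
  ],
  dr=[
    [0, 0, 0],
    [0, 0, 0],
    [0, 0, 0],
    [0, 0, 0],
    [0, 0, 0],
  ],
  jaw=[0, 0, 0, 0, 0],
)

```text
time: 18.12
tool_pos: [0.5563, 0.1354, 0.1712]
tool_rot: [-3.138, -0.013, -0.182]
contact_force: [1.7, 1.0, -1.8]
opening: 0.026
grip_force: 55.0
```

```bash
python3 - <<'E'
from h import *
st=telemetry.observe(); print(st["tool_pos"],st["tool_rot"],st["opening"],st["grip_force"],st["contact_force"])
a=snap("top","top3.png"); b=snap("wrist","w6.png")
cc=np.zeros((480,800,3),np.uint8); cc[:,:480]=b[:,80:560,::-1]; cc[:320,480:]=cv2.resize(a[190:350,210:370,::-1],(320,320),interpolation=cv2.INTER_CUBIC); cv2.imwrite("pics/c6.png",cc)
E
```

```text
[0.55632149 0.13542466 0.17115146] [-3.1382786  -0.01278006 -0.18158512] 0.025960096849990396 54.999874234199524 [ 1.72518208  0.99778173 -1.78791833]
```

View pics/c6.png

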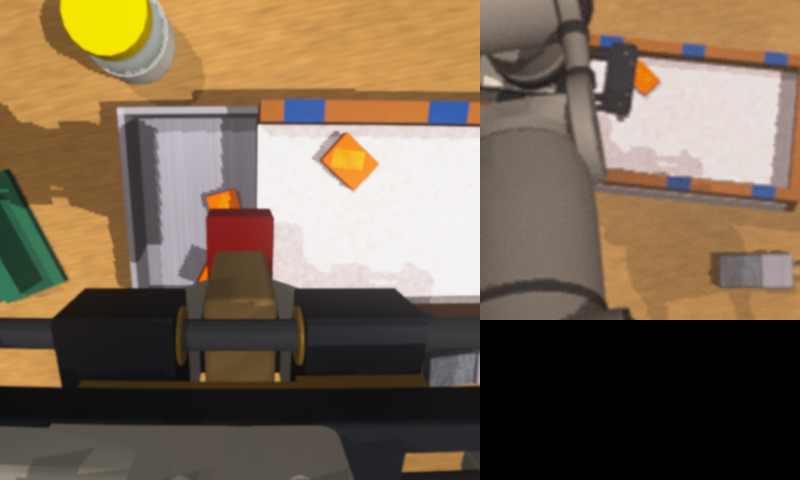

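Three chips are in the tray and only the one at (350,160) remains on the board. Setting up lane 2.

Call:
apply_moves(
  delta_pos=[
    [0.016, -0.09, 0],
    [0.032, -0.18, 0],
    [0.048, -0.27, 0],
    [0.064, -0.36, 0],
    [0.064, -0.373, 0],
    [0.064, -0.373, -0.07],
    [0.064, -0.373, -0.14],
    [0.064, -0.373, -0.18],
  ],
  dr=[
    [0, 0, 0],
    [0, 0, 0],
    [0, 0, 0],
    [0, 0, 0],
    [0, 0, 0],
    [0, 0, 0],
    [0, 0, 0],
    [0, 0, 0],
  ],
  jaw=[0, 0, 0, 0, 0, 0, 0, 0],
)

```text
time: 18.88
tool_pos: [0.575, -0.0139, 0.0871]
tool_rot: [3.141, 0.007, -0.183]
contact_force: [-1.8, 0.0, -2.8]
opening: 0.0255
grip_force: 55.0
```

Call:
apply_moves(
  delta_pos=[
    [0, 0, 0],
    [0, 0, 0],
    [0, 0, -0.01],
    [0, 0, -0.01],
    [0, 0, -0.01],
  ],
  dr=[
    [0, 0, 0],
    [0, 0, 0],
    [0, 0, 0],
    [0, 0, 0],
    [0, 0, 0],
  ],
  jaw=[0, 0, 0, 0, 0],
)

```text
time: 19.3
tool_pos: [0.5783, -0.0136, 0.0884]
tool_rot: [3.142, -0.001, -0.181]
contact_force: [-0.9, -0.4, -2.2]
opening: 0.0259
grip_force: 55.0
```

Call:
apply_moves(
  delta_pos=[
    [0, 0, -0.0125],
    [0, 0, -0.0125],
    [0.0063, 0.0344, -0.0125],
    [0.0126, 0.0688, -0.0125],
    [0.0189, 0.1032, -0.0125],
    [0.0252, 0.1376, -0.0125],
    [0.0315, 0.172, -0.0125],
    [0.0378, 0.2064, -0.0125],
  ],
  dr=[
    [0, 0, 0],
    [0, 0, 0],
    [0, 0, 0],
    [0, 0, 0],
    [0, 0, 0],
    [0, 0, 0],
    [0, 0, 0],
    [0, 0, 0],
  ],
  jaw=[0, 0, 0, 0, 0, 0, 0, 0],
)

```text
time: 19.97
tool_pos: [0.5932, 0.0709, 0.0826]
tool_rot: [3.142, -0.0, -0.18]
contact_force: [-0.9, -0.0, -3.4]
opening: 0.026
grip_force: 55.0
```

Call:
apply_moves(
  delta_pos=[
    [0.0063, 0.0344, 0],
    [0.0126, 0.0688, 0],
    [0.0189, 0.1032, 0],
    [0.0252, 0.1376, 0],
    [0.0252, 0.1376, 0],
    [0.0252, 0.1376, 0],
    [0.0252, 0.1376, 0.1],
    [0.0252, 0.1376, 0.2],
  ],
  dr=[
    [0, 0, 0],
    [0, 0, 0],
    [0, 0, 0],
    [0, 0, 0],
    [0, 0, 0],
    [0, 0, 0],
    [0, 0, 0],
    [0, 0, 0],
  ],
  jaw=[0, 0, 0, 0, 0, 0, 0, 0],
)

```text
time: 20.63
tool_pos: [0.6011, 0.1232, 0.1607]
tool_rot: [3.139, 0.007, -0.182]
contact_force: [2.5, 0.1, -2.1]
opening: 0.026
grip_force: 55.0
```

Call:
apply_moves(
  delta_pos=[
    [-0.1, 0.15, 0.05],
    [-0.1, 0.3, 0.05],
    [-0.1, 0.45, 0.05],
    [-0.1, 0.5, 0.05],
    [-0.1, 0.5, 0.05],
    [-0.1, 0.5, 0.05],
  ],
  dr=[
    [0, 0, 0.15],
    [0, 0, 0.3],
    [0, 0, 0.45],
    [0, 0, 0.6],
    [0, 0, 0.73],
    [0, 0, 0.73],
  ],
  jaw=[0, 0, 0, 0, 0, 0],
)

```text
time: 21.13
tool_pos: [0.5615, 0.3305, 0.1827]
tool_rot: [-3.138, -0.001, 0.192]
contact_force: [-1.4, -0.9, -3.0]
opening: 0.0256
grip_force: 55.0
```

```bash
python3 - <<'E'
from h import *
st=telemetry.observe(); print(st["tool_pos"],st["tool_rot"],st["opening"],st["grip_force"],st["contact_force"])
a=snap("top","top4.png"); b=snap("wrist","w7.png")
cc=np.zeros((480,800,3),np.uint8); cc[:,:480]=b[:,80:560,::-1]; cc[:320,480:]=cv2.resize(a[190:350,210:370,::-1],(320,320),interpolation=cv2.INTER_CUBIC); cv2.imwrite("pics/c7.png",cc)
E
```

```text
[0.56149521 0.33054541 0.18273366] [-3.13818211e+00 -1.09761989e-03  1.92085258e-01] 0.02557981264661268 54.99942362308502 [-1.38172634 -0.9275112  -2.9590346 ]
```

View pics/c7.png

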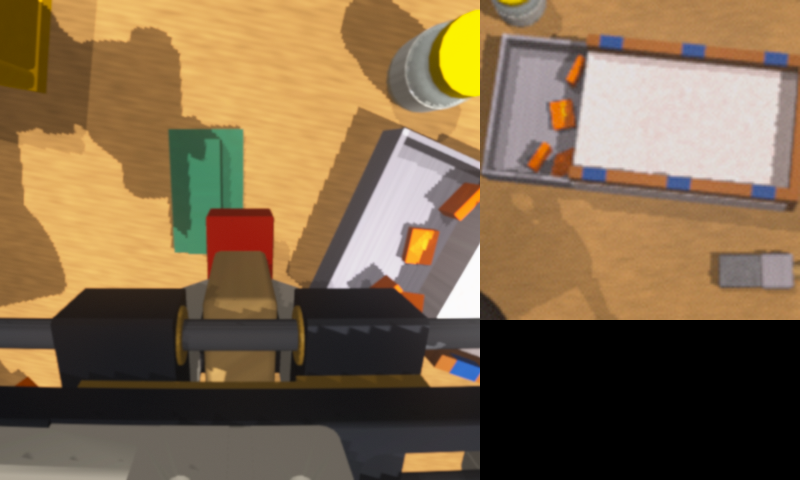

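All four chips lie in the tray and the board is clean. Before placing the scraper, I'll check the rest pose in this wrist picture, where the foot corners are at (169,129) and (243,128) in the crop.

```bash
python3 - <<'E'
from h import *
st=telemetry.observe()
c=np.array([.588,.3646]); y=.183; X=np.array([np.cos(y),np.sin(y)]);Y=np.array([-X[1],X[0]])
for a,b,z in ((60,35,.008),(60,-35,.008),(-60,35,.008),(50,15,.045),(50,-15,.045)): print((a,b),w2px("wrist",[*(c+a*X/1e3+b*Y/1e3),z],st)-[80,0])
# same points from wrist px
P=px2w("wrist",249,129,.008,st);Q=px2w("wrist",323,128,.008,st); print(P,Q,np.linalg.norm(P-Q),np.arctan2(*(P-Q)[:2])*-1)
S=px2w("wrist",253,250,.008,st); print(S,P-S,np.arctan2((P-S)[1],(P-S)[0]),np.linalg.norm(P-S))
# block front top edge in w7
im=cv2.imread("pics/w7.png").astype(int); col=im[:,320]; r=np.where((col[:,2]>90)&(col[:,1]<60))[0]; print(r.min(),r.max()); print(col[203:226,:].tolist())
for v in (222,235,245):
  r=np.where((im[v,:,2]>90)&(im[v,:,1]<60))[0]; print(v,r.min(),r.max())
E
```

```text
(60, 35) [163.86652345 125.46827024]
(60, -35) [239.64286039 125.37706465]
(-60, 35) [170.4619665  249.86283322]
(50, 15) [179.09283529 135.30600742]
(50, -15) [215.40024537 135.25861923]
[0.63837735 0.40483365 0.008     ] [0.65166382 0.33762963 0.008     ] 0.06850481366748735 0.19518645420663058
[0.52296372 0.38553703 0.008     ] [0.11541363 0.01929661 0.        ] 0.16566295918046672 0.11701566190953398
209 250
[[103, 141, 75], [104, 141, 76], [105, 142, 77], [103, 139, 77], [91, 125, 82], [63, 88, 92], [32, 49, 97], [19, 33, 99], [18, 30, 100], [18, 31, 101], [16, 29, 100], [16, 29, 102], [16, 29, 112], [16, 29, 131], [18, 31, 147], [15, 30, 152], [16, 30, 153], [16, 30, 154], [15, 30, 154], [16, 29, 155], [15, 30, 155], [17, 30, 155], [16, 28, 154]]
222 287 352
235 287 352
245 287 352
```

Call:
apply_moves(
  delta_pos=[
    [0, 0, 0],
    [0, 0, 0],
    [0, 0, 0],
    [0, 0, 0],
  ],
  dr=[
    [0, 0, 0],
    [0, 0, 0],
    [0, 0, 0],
    [0, 0, 0],
  ],
  jaw=[0, 0, 0, 0],
)

```text
time: 21.57
tool_pos: [0.5636, 0.3226, 0.1827]
tool_rot: [3.141, 0.0, 0.182]
contact_force: [-0.4, -0.5, -2.7]
opening: 0.0256
grip_force: 55.0
```

```bash
python3 - <<'E'
from h import *
from scipy.optimize import least_squares
st=telemetry.observe(); print(st["tool_pos"],st["tool_rot"])
im=snap("wrist","w8.png").astype(int)
g=((im[:,:,1]>im[:,:,0]*1.4)&(im[:,:,1]>im[:,:,2]*1.1)&(im[:,:,1]>50))
t=np.zeros((480,640),bool); t[100:260,200:380]=1; g&=t
ys=range(140,205,8); Ls=[(np.where(g[v])[0].min(),v) for v in ys]; Rs=[(np.where(g[v])[0].max()+1,v) for v in ys]
us=range(262,318,8); Ts=[(u,np.where(g[:,u])[0].min()) for u in us]
print(Ls,Rs,Ts)
def res(p):
  c=p[:2];X=np.array([np.cos(p[2]),np.sin(p[2])]);Y=np.array([-X[1],X[0]]); r=[]
  for (u,v) in Ls: r.append((px2w("wrist",u,v,.008,st)[:2]-c)@Y-.035)
  for (u,v) in Rs: r.append((px2w("wrist",u,v,.008,st)[:2]-c)@Y+.035)
  for (u,v) in Ts: r.append((px2w("wrist",u,v,.008,st)[:2]-c)@X-.06)
  return r
s=least_squares(res,[.588,.3646,.18]); print(s.x,np.abs(s.fun).max())
E
```

```text
[0.56356305 0.32255942 0.18268025] [3.14136006e+00 4.97509151e-05 1.81643495e-01]
[(np.int64(244), 140), (np.int64(244), 148), (np.int64(245), 156), (np.int64(245), 164), (np.int64(246), 172), (np.int64(246), 180), (np.int64(247), 188), (np.int64(247), 196), (np.int64(248), 204)] [(np.int64(316), 140), (np.int64(316), 148), (np.int64(316), 156), (np.int64(316), 164), (np.int64(316), 172), (np.int64(316), 180), (np.int64(316), 188), (np.int64(316), 196), (np.int64(317), 204)] [(262, np.int64(132)), (270, np.int64(131)), (278, np.int64(132)), (286, np.int64(131)), (294, np.int64(130)), (302, np.int64(130)), (310, np.int64(130))]
[0.58418079 0.36283201 0.19255046] 0.0017964194900175964
```

Call:
apply_moves(
  delta_pos=[
    [0.033, 0.053, 0],
    [0.065, 0.105, 0],
    [0.065, 0.105, 0],
    [0.065, 0.105, -0.06],
    [0.065, 0.105, -0.12],
    [0.065, 0.105, -0.18],
    [0.065, 0.105, -0.23],
    [0.065, 0.105, -0.23],
  ],
  dr=[
    [0, 0, 0.01],
    [0, 0, 0.01],
    [0, 0, 0.01],
    [0, 0, 0.01],
    [0, 0, 0.01],
    [0, 0, 0.01],
    [0, 0, 0.01],
    [0, 0, 0.01],
  ],
  jaw=[0, 0, 0, 0, 0, 0, 0, 0],
)

```text
time: 22.28
tool_pos: [0.5865, 0.3639, 0.0853]
tool_rot: [3.139, 0.009, 0.188]
contact_force: [-1.5, -1.4, -3.8]
opening: 0.0257
grip_force: 55.0
```

Call:
apply_moves(
  delta_pos=[
    [0, 0, 0],
    [0, 0, 0],
    [0, 0, -0.01],
    [0, 0, -0.02],
    [0, 0, -0.02],
    [0, 0, -0.02],
  ],
  dr=[
    [0, 0, 0],
    [0, 0, 0],
    [0, 0, 0],
    [0, 0, 0],
    [0, 0, 0],
    [0, 0, 0],
  ],
  jaw=[0, 0, 0, 0, 0, 0],
)

```text
time: 22.78
tool_pos: [0.5891, 0.3659, 0.0827]
tool_rot: [3.141, -0.0, 0.189]
contact_force: [-0.2, 0.0, -3.5]
opening: 0.0255
grip_force: 55.0
```

Call:
apply_moves(
  delta_pos=[
    [0.001, -0.003, -0.006],
    [0.001, -0.003, -0.011],
    [0.001, -0.003, -0.011],
    [0.001, -0.003, -0.011],
  ],
  dr=[
    [0, 0, 0],
    [0, 0, 0],
    [0, 0, 0],
    [0, 0, 0],
  ],
  jaw=[0, 0, 0, 0],
)

```text
time: 23.12
tool_pos: [0.5894, 0.3646, 0.0779]
tool_rot: [3.141, 0.0, 0.189]
contact_force: [0.0, -0.6, -2.2]
opening: 0.0259
grip_force: 55.0
```

Call:
apply_moves(
  delta_pos=[
    [0, 0, -0.003],
    [0, 0, -0.003],
    [0, 0, -0.003],
  ],
  dr=[
    [0, 0, 0],
    [0, 0, 0],
    [0, 0, 0],
  ],
  jaw=[0, 0, 0],
)

```text
time: 23.37
tool_pos: [0.5895, 0.3647, 0.0769]
tool_rot: [3.141, 0.0, 0.189]
contact_force: [0.0, -0.2, -2.3]
opening: 0.0262
grip_force: 55.0
```

Call:
apply_moves(
  delta_pos=[
    [0, 0, -0.002],
    [0, 0, -0.002],
    [0, 0, -0.002],
  ],
  dr=[
    [0, 0, 0],
    [0, 0, 0],
    [0, 0, 0],
  ],
  jaw=[0, 0, 0],
)

```text
time: 23.62
tool_pos: [0.5896, 0.3648, 0.0767]
tool_rot: [-3.142, -0.0, 0.189]
contact_force: [-0.7, -0.7, 1.4]
opening: 0.0257
grip_force: 55.0
```

Call:
apply_moves(
  delta_pos=[
    [0, 0, -0.002],
    [0, 0, -0.002],
    [0, 0, -0.002],
  ],
  dr=[
    [0, 0, 0],
    [0, 0, 0],
    [0, 0, 0],
  ],
  jaw=[0, 0, 0],
)

```text
time: 23.87
tool_pos: [0.5897, 0.3648, 0.0767]
tool_rot: [-3.141, -0.001, 0.189]
contact_force: [-2.8, -1.2, 5.9]
opening: 0.0257
grip_force: 55.0
```

Contact with the ledge. Releasing and retreating upward.

Call:
apply_moves(
  delta_pos=[
    [0, 0, 0.003],
    [0, 0, 0.003],
    [0, 0, 0.003],
    [0, 0, 0.003],
    [0, 0, 0.003],
    [0, 0, 0.08],
    [0, 0, 0.16],
    [0, 0, 0.24],
  ],
  dr=[
    [0, 0, 0],
    [0, 0, 0],
    [0, 0, 0],
    [0, 0, 0],
    [0, 0, 0],
    [0, 0, 0],
    [0, 0, 0],
    [0, 0, 0],
  ],
  jaw=[0.5, 0.5, 0.5, 0.5, 0.5, 0.5, 0.5, 0.5],
)

```text
time: 24.53
tool_pos: [0.5891, 0.3645, 0.1717]
tool_rot: [3.141, 0.002, 0.189]
contact_force: [0.3, 0.5, 0.5]
opening: 0.0457
grip_force: 0.0
```

Call:
apply_moves(
  delta_pos=[
    [0, 0, 0.1],
    [-0.1, -0.1, 0.1],
    [-0.2, -0.2, 0.1],
    [-0.2, -0.3, 0.1],
    [-0.2, -0.4, 0.1],
    [-0.2, -0.5, 0.1],
    [-0.2, -0.6, 0.1],
    [-0.2, -0.65, 0.1],
  ],
  dr=[
    [0, 0, 0],
    [0, 0, 0],
    [0, 0, 0],
    [0, 0, 0],
    [0, 0, 0],
    [0, 0, 0],
    [0, 0, 0],
    [0, 0, 0],
  ],
  jaw=[0.6, 0.6, 0.6, 0.6, 0.6, 0.6, 0.6, 0.6],
)

```text
time: 25.2
tool_pos: [0.5089, 0.1027, 0.2116]
tool_rot: [3.141, -0.001, 0.189]
contact_force: [0.4, -0.5, -0.2]
opening: 0.0547
grip_force: 0.0
```

```bash
python3 - <<'E'
from h import *
st=telemetry.observe(); print(st["tool_pos"],st["tool_rot"],st["opening"])
a=snap("top","top5.png")[:,:,::-1]
cc=np.zeros((600,800,3),np.uint8)
cc[:300,:300]=cv2.resize(a[215:290,130:205],(300,300),interpolation=cv2.INTER_CUBIC)   # 4x, rest
cc[300:,:]=cv2.resize(a[195:310,390:510],None,fx=2.6,fy=2.6,interpolation=cv2.INTER_CUBIC)[:300,:].copy().__getitem__((slice(None),slice(None))) if False else 0
b=cv2.resize(a[190:315,385:510],(500,500),interpolation=cv2.INTER_CUBIC) # 4x bars
cc[:500,300:]=b
cv2.imwrite("pics/c8.png",cc)
E
```

```text
[0.50891246 0.10265696 0.21164807] [ 3.14107708e+00 -5.93567615e-04  1.88953751e-01] 0.054740703322349635
```

View pics/c8.png

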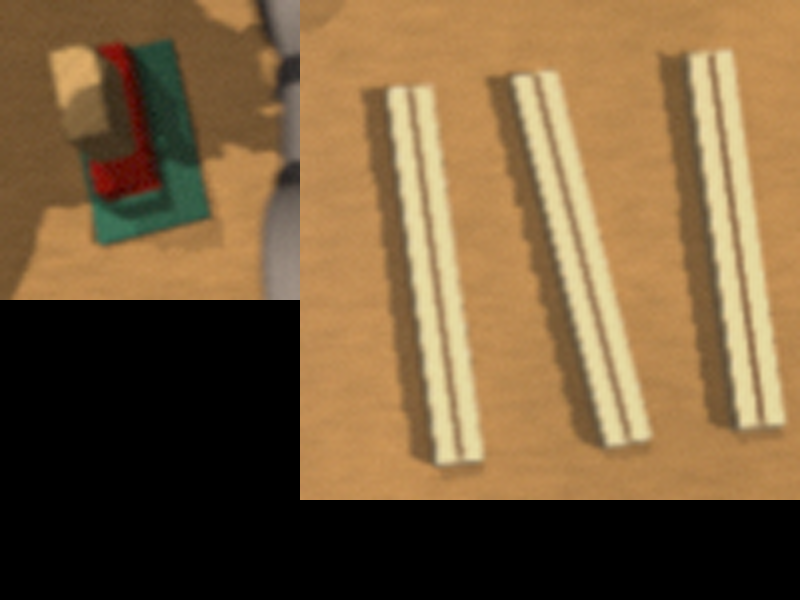

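The scraper stands upright on the ledge, with its handle at (82,90) in the left crop. The three pale bars are clear at (434,275), (580,257) and (735,238). I'll compute placement numbers and set up a bar finder.

```bash
cat >> h.py <<'E'
def bars(im,z=.02,roi=(0,480,390,640)):
    hsv=cv2.cvtColor(im,cv2.COLOR_RGB2HSV); m=((im[:,:,2]>110)&(im[:,:,0]>170)&(hsv[:,:,1]<125)).astype(np.uint8)
    k=np.zeros_like(m); k[roi[0]:roi[1],roi[2]:roi[3]]=1; m=cv2.morphologyEx(m*k,cv2.MORPH_CLOSE,np.ones((5,5),np.uint8))
    out=[]
    for c in cv2.findContours(m,cv2.RETR_EXTERNAL,cv2.CHAIN_APPROX_NONE)[0]:
        if cv2.contourArea(c)<350: continue
        p=np.array([px2w("top",u,v,z)[:2] for u,v in c[:,0,:]],np.float32)
        (cx,cy),(w,h),a=cv2.minAreaRect(p*1000)
        if max(w,h)<180 or max(w,h)>300: continue
        bp=cv2.boxPoints(((cx,cy),(w,h),a)); e=[bp[1]-bp[0],bp[2]-bp[1]]; e=max(e,key=np.linalg.norm); e=e if e[0]>0 else -e
        out.append((cx/1e3,cy/1e3,float(np.arctan2(e[1],e[0])),max(w,h),min(w,h)))
    return out
E
python3 - <<'E'
from h import *
im=cv2.imread("pics/top5.png")[:,:,::-1].copy()
for b in bars(im): print(np.round(b,4))
q=lambda u,v,z: px2w("top",130+(u-1.5)/4,215+(v-1.5)/4,z)
print("handle",np.mean([q(*c,.129) for c in ((50,50),(97,44),(109,130),(73,140))],0))
a,b=q(123,43,.069),q(160,190,.069); d=a-b; y=np.arctan2(d[1],d[0]); print("block redge",(a+b)/2,np.linalg.norm(d),y, "center",((a+b)/2)[:2]+.017*np.array([-np.sin(y),np.cos(y)]))
b4=lambda u,v: px2w("top",385+(u-301.5)/4,190+(v-1.5)/4,.02)
for cs in (((387,88),(433,86),(434,462),(482,458)),((511,76),(557,71),(606,443),(650,437)),((687,54),(731,51),(738,426),(785,422))):
  P=[b4(*c) for c in cs]; d=P[0]+P[1]-P[2]-P[3]; print(np.mean(P,0),np.linalg.norm(d)/2,np.arctan2(d[1],d[0]))
E
```

```text
[ 5.186000e-01 -2.679000e-01  1.380000e-02  2.405959e+02  2.916670e+01]
[ 5.215000e-01 -3.589000e-01  1.107000e-01  2.408645e+02  2.938360e+01]
[ 5.266000e-01 -4.560000e-01 -1.570000e-02  2.400525e+02  2.793960e+01]
handle [0.58721286 0.36281022 0.129     ]
block redge [0.58662981 0.34548322 0.069     ] 0.09549685251750918 0.2217873292754068 center [0.58289026 0.36206682]
[ 0.518048   -0.26701319  0.02      ] 0.23822446943609737 0.006323330267758843
[ 0.52170956 -0.35850019  0.02      ] 0.23797946020285324 0.11184316771485743
[ 0.5261944 -0.4550616  0.02     ] 0.23793149527088447 -0.013903775460360878
```

The scraper is within about 2 mm of the rest centre. The bars are at (.518,-.267), (.522,-.359) and (.526,-.455). First bar2 goes to station 3.

Call:
apply_moves(
  delta_pos=[
    [0.024, -0.8, 0],
    [0.024, -0.8, 0],
    [0.024, -0.8, 0],
    [0.024, -0.8, 0],
    [0.024, -0.8, 0],
    [0.024, -0.8, 0],
    [0.024, -0.8, 0],
    [0.024, -0.8, 0],
  ],
  dr=[
    [0, 0, -0.358],
    [0, 0, -0.358],
    [0, 0, -0.358],
    [0, 0, -0.358],
    [0, 0, -0.358],
    [0, 0, -0.358],
    [0, 0, -0.358],
    [0, 0, -0.358],
  ],
  jaw=[0.6, 0.6, 0.6, 0.6, 0.6, 0.6, 0.6, 0.6],
  force=40,
)

```text
time: 25.92
tool_pos: [0.5189, -0.2188, 0.2113]
tool_rot: [3.14, -0.0, 0.008]
contact_force: [-0.3, 1.1, 1.0]
opening: 0.0548
grip_force: 0.0
```

Call:
apply_moves(
  delta_pos=[
    [0, -0.06, 0],
    [0, -0.124, 0],
    [0, -0.124, -0.1],
    [0, -0.124, -0.2],
    [0, -0.124, -0.25],
    [0, -0.124, -0.25],
    [0, -0.124, -0.25],
  ],
  dr=[
    [0, 0, 0],
    [0, 0, 0],
    [0, 0, 0],
    [0, 0, 0],
    [0, 0, 0],
    [0, 0, 0],
    [0, 0, 0],
  ],
  jaw=[0.6, 0.6, 0.6, 0.6, 0.6, 0.6, 0.6],
)

```text
time: 26.5
tool_pos: [0.519, -0.2646, 0.1109]
tool_rot: [-3.141, 0.002, 0.01]
contact_force: [-0.3, 0.2, 1.3]
opening: 0.0549
grip_force: 0.0
```

```bash
python3 - <<'E'
from h import *
st=telemetry.observe(); print(st["tool_pos"],st["tool_rot"],st["opening"])
im=snap("wrist","w9.png"); 
for v in (60,100,140,180,220): 
  m=(im[v,:,2]>110)&(im[v,:,0]>150); i=np.where(m)[0]; i=i[(i>200)&(i<440)]; print(v,i.min() if len(i) else 0,i.max() if len(i) else 0)
for a in (0,.06,.119): print(w2px("wrist",[.5185+a,-.267+.01*a-.014,.02],st),w2px("wrist",[.5185+a,-.267+.01*a+.014,.02],st))
print([np.round(b,4) for b in bars(snap("top","top6.png"))])
E
```

```text
[ 0.51898    -0.264589    0.11085689] [-3.14058495e+00  1.55522487e-03  9.82469484e-03] 0.054932187199517826
60 0 0
100 305 439
140 306 439
180 307 439
220 307 439
[340.08553496 247.65836145] [303.1321254 247.3385156]
[341.33093461 166.72465112] [301.94467183 166.36490617]
[342.59606503  76.98126249] [300.72160156  76.58068558]
[array([  0.296 ,  -0.6461,   1.5704, 209.8482,  23.7967]), array([ 4.982000e-01, -4.558000e-01, -1.410000e-02,  1.851835e+02,
        2.888330e+01])]
```

Call:
apply_moves(
  delta_pos=[
    [0, -0.006, -0.1],
    [0, -0.006, -0.18],
    [0, -0.006, -0.24],
    [0, -0.006, -0.265],
    [0, -0.006, -0.265],
    [0, -0.006, -0.265],
    [0, -0.006, -0.265],
    [0, -0.006, -0.265],
  ],
  dr=[
    [0, 0, 0],
    [0, 0, 0],
    [0, 0, 0],
    [0, 0, 0],
    [0, 0, 0],
    [0, 0, 0],
    [0, 0, 0],
    [0, 0, 0],
  ],
  jaw=[0.6, 0.6, 0.6, 0.6, 0.6, 0, 0, 0],
)

```text
time: 27.27
tool_pos: [0.5204, -0.2681, 0.0075]
tool_rot: [3.139, -0.003, 0.01]
contact_force: [-0.4, 0.0, -0.2]
opening: 0.0396
grip_force: 0.0
```

Call:
apply_moves(
  delta_pos=[
    [0, 0, 0],
    [0, 0, 0],
    [0, 0, 0],
    [0, 0, 0],
    [0, 0, 0],
    [0, 0, 0],
  ],
  dr=[
    [0, 0, 0],
    [0, 0, 0],
    [0, 0, 0],
    [0, 0, 0],
    [0, 0, 0],
    [0, 0, 0],
  ],
  jaw=[0, 0, 0, 0, 0, 0],
)

```text
time: 27.77
tool_pos: [0.5198, -0.2679, 0.0067]
tool_rot: [3.14, -0.002, 0.01]
contact_force: [-0.6, 1.2, 6.5]
opening: 0.0275
grip_force: 40.0
```

Call:
apply_moves(
  delta_pos=[
    [0, 0, 0.1],
    [0, 0, 0.2],
    [0, 0, 0.3],
    [0, 0, 0.375],
    [0, 0.1, 0.375],
    [0, 0.2, 0.375],
    [0, 0.3, 0.375],
    [0, 0.4, 0.375],
  ],
  dr=[
    [0, 0, 0],
    [0, 0, 0],
    [0, 0, 0],
    [0, 0, 0],
    [0, 0, -0.1],
    [0, 0, -0.2],
    [0, 0, -0.3],
    [0, 0, -0.383],
  ],
  jaw=[0, 0, 0, 0, 0, 0, 0, 0],
)

```text
time: 28.43
tool_pos: [0.5184, -0.1057, 0.1555]
tool_rot: [-3.141, 0.0, -0.185]
contact_force: [0.4, -0.1, -2.3]
opening: 0.0279
grip_force: 40.0
```

Call:
apply_moves(
  delta_pos=[
    [0.03, 0.1, 0],
    [0.06, 0.2, 0],
    [0.09, 0.3, 0],
    [0.1175, 0.4, 0],
    [0.1175, 0.496, 0],
    [0.1175, 0.496, 0],
    [0.1175, 0.496, -0.05],
    [0.1175, 0.496, -0.1],
  ],
  dr=[
    [0, 0, 0],
    [0, 0, 0],
    [0, 0, 0],
    [0, 0, 0],
    [0, 0, 0],
    [0, 0, 0],
    [0, 0, 0],
    [0, 0, 0],
  ],
  jaw=[0, 0, 0, 0, 0, 0, 0, 0],
)

```text
time: 29.1
tool_pos: [0.5665, 0.0922, 0.1158]
tool_rot: [-3.141, -0.002, -0.18]
contact_force: [0.3, -0.9, -2.3]
opening: 0.0276
grip_force: 40.0
```

Call:
apply_moves(
  delta_pos=[
    [0, 0, 0],
    [0, 0, 0],
    [0, 0, 0],
  ],
  dr=[
    [0, 0, 0],
    [0, 0, 0],
    [0, 0, 0],
  ],
  jaw=[0, 0, 0],
)

```text
time: 29.35
tool_pos: [0.5665, 0.0909, 0.1162]
tool_rot: [-3.141, -0.001, -0.182]
contact_force: [0.2, -0.2, -0.1]
opening: 0.0279
grip_force: 40.0
```

```bash
python3 - <<'E'
from h import *
st=telemetry.observe(); print(st["tool_pos"],st["tool_rot"],st["opening"],st["grip_force"])
im=snap("top","top7.png"); print([np.round(b,4) for b in bars(im)], [np.round(b,4) for b in bars(im,st["tool_pos"][2]+.0133,(100,330,200,390))])
E
```

```text
[0.56651335 0.09086012 0.11620426] [-3.14146878e+00 -8.11602573e-04 -1.82103593e-01] 0.027882932497599582 39.99069929122925
[array([ 5.217000e-01, -3.591000e-01,  1.089000e-01,  2.411222e+02,
        2.970260e+01]), array([ 5.267000e-01, -4.562000e-01, -1.570000e-02,  2.402119e+02,
        2.828340e+01])] []
```

Call:
apply_moves(
  delta_pos=[
    [0, 0, -0.03],
    [0, 0, -0.06],
    [0, 0, -0.068],
    [0, 0, -0.068],
    [0, 0, -0.072],
    [0, 0, -0.072],
    [0, 0, -0.072],
  ],
  dr=[
    [0, 0, 0],
    [0, 0, 0],
    [0, 0, 0],
    [0, 0, 0],
    [0, 0, 0],
    [0, 0, 0],
    [0, 0, 0],
  ],
  jaw=[0, 0, 0, 0, 0, 0, 0],
)

```text
time: 29.98
tool_pos: [0.5665, 0.0911, 0.0873]
tool_rot: [-3.141, -0.001, -0.182]
contact_force: [-0.0, 1.8, -1.4]
opening: 0.0276
grip_force: 40.0
```

Call:
apply_moves(
  delta_pos=[
    [0, 0, -0.003],
    [0, 0, -0.003],
    [0, 0, -0.003],
  ],
  dr=[
    [0, 0, 0],
    [0, 0, 0],
    [0, 0, 0],
  ],
  jaw=[0, 0, 0],
)

```text
time: 30.23
tool_pos: [0.5666, 0.0912, 0.0867]
tool_rot: [-3.141, -0.002, -0.182]
contact_force: [-2.2, 0.5, 5.3]
opening: 0.0274
grip_force: 40.0
```

Call:
apply_moves(
  delta_pos=[
    [0, 0, 0],
    [0, 0, 0],
    [0, 0, 0],
    [0, 0, 0],
    [0, 0, 0],
    [0, 0, 0.08],
    [0, 0, 0.18],
    [0, 0, 0.28],
  ],
  dr=[
    [0, 0, 0],
    [0, 0, 0],
    [0, 0, 0],
    [0, 0, 0],
    [0, 0, 0],
    [0, 0, 0],
    [0, 0, 0],
    [0, 0, 0],
  ],
  jaw=[0.58, 0.58, 0.58, 0.58, 0.58, 0.58, 0.58, 0.58],
)

```text
time: 30.9
tool_pos: [0.5653, 0.0911, 0.1978]
tool_rot: [3.141, 0.003, -0.182]
contact_force: [1.5, -0.6, 0.6]
opening: 0.0529
grip_force: 0.0
```

Call:
apply_moves(
  delta_pos=[
    [-0.1, -0.7, 0],
    [-0.1, -0.7, 0],
    [-0.1, -0.7, 0],
    [-0.1, -0.7, 0],
    [-0.1, -0.7, 0],
    [-0.1, -0.7, 0],
    [-0.1, -0.7, 0],
    [-0.1, -0.7, 0],
  ],
  dr=[
    [0, 0, 0.58],
    [0, 0, 0.58],
    [0, 0, 0.58],
    [0, 0, 0.58],
    [0, 0, 0.58],
    [0, 0, 0.58],
    [0, 0, 0.58],
    [0, 0, 0.58],
  ],
  jaw=[0.6, 0.6, 0.6, 0.6, 0.6, 0.6, 0.6, 0.6],
)

```text
time: 31.57
tool_pos: [0.5249, -0.1956, 0.1972]
tool_rot: [3.139, 0.0, 0.102]
contact_force: [0.3, 0.0, -0.2]
opening: 0.0553
grip_force: 0.0
```

```bash
python3 - <<'E'
from h import *
st=telemetry.observe(); print(st["tool_pos"],st["tool_rot"])
im=snap("top","top8.png"); print([np.round(b,4) for b in bars(im)], [np.round(b,4) for b in bars(im,.1,(100,330,200,390))])
E
```

```text
[ 0.5249322  -0.19562082  0.19715639] [3.13862487e+00 3.37640250e-04 1.02170717e-01]
[array([ 5.26300e-01, -4.56100e-01, -1.36000e-02,  2.41060e+02,
        2.85712e+01])] [array([ 5.473000e-01, -2.100000e-03, -1.756000e-01,  2.387499e+02,
        2.260334e+02])]
```

Call:
apply_moves(
  delta_pos=[
    [-0.012, -0.1, 0],
    [-0.012, -0.2, 0],
    [-0.012, -0.3, 0],
    [-0.012, -0.4, 0],
    [-0.012, -0.425, 0],
    [-0.012, -0.425, -0.1],
    [-0.012, -0.425, -0.2],
    [-0.012, -0.425, -0.2],
  ],
  dr=[
    [0, 0, 0],
    [0, 0, 0],
    [0, 0, 0],
    [0, 0, 0],
    [0, 0, 0],
    [0, 0, 0],
    [0, 0, 0],
    [0, 0, 0],
  ],
  jaw=[0.6, 0.6, 0.6, 0.6, 0.6, 0.6, 0.6, 0.6],
)

```text
time: 32.28
tool_pos: [0.5181, -0.3545, 0.1094]
tool_rot: [-3.13, 0.01, 0.109]
contact_force: [-2.3, 1.3, -1.2]
opening: 0.0546
grip_force: 0.0
```

Call:
apply_moves(
  delta_pos=[
    [0, 0, 0],
    [0, 0, 0],
    [0, 0, 0],
  ],
  dr=[
    [0, 0, 0],
    [0, 0, 0],
    [0, 0, 0],
  ],
  jaw=[0.6, 0.6, 0.6],
)

```text
time: 32.53
tool_pos: [0.5229, -0.3592, 0.1204]
tool_rot: [3.138, -0.003, 0.109]
contact_force: [-0.3, -0.7, 0.2]
opening: 0.055
grip_force: 0.0
```

```bash
python3 - <<'E'
from h import *
st=telemetry.observe(); print(st["tool_pos"],st["tool_rot"],st["opening"])
im=snap("wrist","w10.png"); 
for v in (100,140,180,220): 
  m=(im[v,:,2]>110)&(im[v,:,0]>170); i=np.where(m)[0]; i=i[(i>250)&(i<390)]; print(v,i.min() if len(i) else 0,i.max() if len(i) else 0)
c=np.array([.5217,-.3589]);X=np.array([np.cos(.11),np.sin(.11)]);Y=np.array([-X[1],X[0]])
for a in (.02,.06,.12): print([w2px("wrist",[*(c+a*X+s*Y),.02],st).round(0) for s in (.014,-.014)])
col=im[:,322].astype(int); print(np.where((col[:,2]>110)&(col[:,0]>170))[0][:3])
im=snap("top","top9.png"); print([np.round(b,4) for b in bars(im)], [np.round(b,4) for b in bars(im,.1,(100,330,265,390))])
hsv=cv2.cvtColor(im,cv2.COLOR_RGB2HSV)
# bar at station 3: strict yellow-pale mask
E
```

```text
[ 0.52294379 -0.35915845  0.12041288] [ 3.13799599 -0.00335009  0.10932034] 0.054989188581070075
100 300 340
140 301 339
180 302 339
220 302 339
[array([299., 220.]), array([336., 220.])]
[array([298., 167.]), array([336., 167.])]
[array([297.,  80.]), array([337.,  80.])]
[84 85 86]
[array([  0.296 ,  -0.646 ,   1.5704, 209.4129,  23.7967])] [array([ 5.665000e-01,  9.340000e-02, -1.802000e-01,  2.399277e+02,
        3.243540e+01])]
```

Call:
apply_moves(
  delta_pos=[
    [0, 0, -0.1],
    [0, 0, -0.2],
    [0, 0, -0.26],
    [0, 0, -0.285],
    [0, 0, -0.285],
    [0, 0, -0.285],
    [0, 0, -0.285],
    [0, 0, -0.285],
  ],
  dr=[
    [0, 0, 0],
    [0, 0, 0],
    [0, 0, 0],
    [0, 0, 0],
    [0, 0, 0],
    [0, 0, 0],
    [0, 0, 0],
    [0, 0, 0],
  ],
  jaw=[0.6, 0.6, 0.6, 0.6, 0.6, 0, 0, 0],
)

```text
time: 33.3
tool_pos: [0.5223, -0.3597, 0.0054]
tool_rot: [3.139, -0.002, 0.108]
contact_force: [-0.8, -0.8, -0.4]
opening: 0.0395
grip_force: 0.0
```

Call:
apply_moves(
  delta_pos=[
    [0, 0, 0],
    [0, 0, 0],
    [0, 0, 0],
    [0, 0, 0],
    [0, 0, 0],
    [0, 0, 0],
  ],
  dr=[
    [0, 0, 0],
    [0, 0, 0],
    [0, 0, 0],
    [0, 0, 0],
    [0, 0, 0],
    [0, 0, 0],
  ],
  jaw=[0, 0, 0, 0, 0, 0],
)

```text
time: 33.8
tool_pos: [0.5218, -0.3594, 0.0045]
tool_rot: [3.14, -0.001, 0.108]
contact_force: [-0.6, -0.7, 5.7]
opening: 0.0275
grip_force: 40.0
```

Call:
apply_moves(
  delta_pos=[
    [0, 0, 0.1],
    [0, 0, 0.2],
    [0, 0, 0.3],
    [0, 0, 0.375],
    [0, 0.1, 0.375],
    [0, 0.2, 0.375],
    [0, 0.3, 0.375],
    [0, 0.4, 0.375],
  ],
  dr=[
    [0, 0, 0],
    [0, 0, 0],
    [0, 0, 0],
    [0, 0, 0],
    [0, 0, -0.15],
    [0, 0, -0.3],
    [0, 0, -0.45],
    [0, 0, -0.579],
  ],
  jaw=[0, 0, 0, 0, 0, 0, 0, 0],
)

```text
time: 34.47
tool_pos: [0.5205, -0.1972, 0.1532]
tool_rot: [-3.141, 0.001, -0.186]
contact_force: [0.5, 0.2, 0.0]
opening: 0.0276
grip_force: 40.0
```

Call:
apply_moves(
  delta_pos=[
    [0.03, 0.1, 0],
    [0.064, 0.2, 0],
    [0.064, 0.3, 0],
    [0.064, 0.4, 0],
    [0.064, 0.479, 0],
    [0.064, 0.479, 0],
    [0.064, 0.479, -0.05],
    [0.064, 0.479, -0.1],
  ],
  dr=[
    [0, 0, 0],
    [0, 0, 0],
    [0, 0, 0],
    [0, 0, 0],
    [0, 0, 0],
    [0, 0, 0],
    [0, 0, 0],
    [0, 0, 0],
  ],
  jaw=[0, 0, 0, 0, 0, 0, 0, 0],
)

```text
time: 35.13
tool_pos: [0.5476, -0.0067, 0.1138]
tool_rot: [3.141, -0.003, -0.179]
contact_force: [-0.3, -0.3, -1.3]
opening: 0.0277
grip_force: 40.0
```

Call:
apply_moves(
  delta_pos=[
    [0, 0, 0],
    [0, 0, 0],
    [0, 0, 0],
    [0, 0, 0],
  ],
  dr=[
    [0, 0, 0],
    [0, 0, 0],
    [0, 0, 0],
    [0, 0, 0],
  ],
  jaw=[0, 0, 0, 0],
)

```text
time: 35.47
tool_pos: [0.5476, -0.0077, 0.1145]
tool_rot: [3.142, -0.002, -0.182]
contact_force: [-0.6, 0.7, -1.9]
opening: 0.0276
grip_force: 40.0
```

Call:
apply_moves(
  delta_pos=[
    [0, 0, -0.03],
    [0, 0, -0.06],
    [0, 0, -0.068],
    [0, 0, -0.068],
    [0, 0, -0.072],
    [0, 0, -0.072],
    [0, 0, -0.072],
  ],
  dr=[
    [0, 0, 0],
    [0, 0, 0],
    [0, 0, 0],
    [0, 0, 0],
    [0, 0, 0],
    [0, 0, 0],
    [0, 0, 0],
  ],
  jaw=[0, 0, 0, 0, 0, 0, 0],
)

```text
time: 36.05
tool_pos: [0.5473, -0.0074, 0.0852]
tool_rot: [3.142, -0.001, -0.181]
contact_force: [0.1, -0.0, -1.3]
opening: 0.0276
grip_force: 40.0
```

Call:
apply_moves(
  delta_pos=[
    [0, 0, -0.003],
    [0, 0, -0.003],
    [0, 0, -0.003],
  ],
  dr=[
    [0, 0, 0],
    [0, 0, 0],
    [0, 0, 0],
  ],
  jaw=[0, 0, 0],
)

```text
time: 36.3
tool_pos: [0.5474, -0.0073, 0.0845]
tool_rot: [3.141, -0.002, -0.181]
contact_force: [-1.7, 0.2, 5.4]
opening: 0.028
grip_force: 40.0
```

Call:
apply_moves(
  delta_pos=[
    [0, 0, 0],
    [0, 0, 0],
    [0, 0, 0],
    [0, 0, 0],
    [0, 0, 0],
    [0, 0, 0.08],
    [0, 0, 0.18],
    [0, 0, 0.28],
  ],
  dr=[
    [0, 0, 0],
    [0, 0, 0],
    [0, 0, 0],
    [0, 0, 0],
    [0, 0, 0],
    [0, 0, 0],
    [0, 0, 0],
    [0, 0, 0],
  ],
  jaw=[0.58, 0.58, 0.58, 0.58, 0.58, 0.58, 0.58, 0.58],
)

```text
time: 36.97
tool_pos: [0.5461, -0.0072, 0.1958]
tool_rot: [3.141, 0.003, -0.181]
contact_force: [1.6, -0.3, 0.0]
opening: 0.053
grip_force: 0.0
```

Call:
apply_moves(
  delta_pos=[
    [-0.05, -0.5, 0],
    [-0.05, -0.5, 0],
    [-0.05, -0.5, 0],
    [-0.05, -0.5, 0],
    [-0.05, -0.5, 0],
    [-0.05, -0.5, 0],
    [-0.05, -0.5, 0],
    [-0.05, -0.5, 0],
  ],
  dr=[
    [0, 0, 0.33],
    [0, 0, 0.33],
    [0, 0, 0.33],
    [0, 0, 0.33],
    [0, 0, 0.33],
    [0, 0, 0.33],
    [0, 0, 0.33],
    [0, 0, 0.33],
  ],
  jaw=[0.6, 0.6, 0.6, 0.6, 0.6, 0.6, 0.6, 0.6],
)

```text
time: 37.63
tool_pos: [0.5267, -0.2068, 0.195]
tool_rot: [-3.141, 0.001, -0.017]
contact_force: [-0.2, -0.2, 0.4]
opening: 0.0552
grip_force: 0.0
```

```bash
python3 - <<'E'
from h import *
st=telemetry.observe(); print(st["tool_pos"],st["tool_rot"])
im=snap("top","top10.png"); print([np.round(b,4) for b in bars(im)], [np.round(b,4) for b in bars(im,.1,(100,330,265,390))])
E
```

```text
[ 0.52669977 -0.20682188  0.19504706] [-3.14078686e+00  5.57765860e-04 -1.68470979e-02]
[array([ 5.265000e-01, -4.560000e-01, -1.290000e-02,  2.415615e+02,
        2.875010e+01])] [array([ 5.353000e-01, -5.180000e-02, -2.005000e-01,  2.342507e+02,
        1.276762e+02]), array([ 5.653000e-01,  7.000000e-02, -5.370000e-02,  2.306502e+02,
        6.591380e+01])]
```

Bar3 is still at (.5265,-.456). Heading there.

Call:
apply_moves(
  delta_pos=[
    [0, -0.1, 0],
    [0, -0.2, 0],
    [0, -0.3, 0],
    [0, -0.4, 0],
    [0, -0.5, 0],
    [0, -0.6, 0],
    [0, -0.623, 0],
    [0, -0.623, 0],
  ],
  dr=[
    [0, 0, 0],
    [0, 0, 0],
    [0, 0, 0],
    [0, 0, 0],
    [0, 0, 0],
    [0, 0, 0],
    [0, 0, 0],
    [0, 0, 0],
  ],
  jaw=[0.6, 0.6, 0.6, 0.6, 0.6, 0.6, 0.6, 0.6],
)

```text
time: 38.35
tool_pos: [0.5269, -0.4577, 0.1942]
tool_rot: [-3.141, 0.001, -0.018]
contact_force: [0.6, -0.4, -0.4]
opening: 0.0553
grip_force: 0.0
```

Call:
apply_moves(
  delta_pos=[
    [0, 0, -0.1],
    [0, 0, -0.2],
    [0, 0, -0.2],
    [0, 0, -0.2],
    [0, 0, -0.2],
  ],
  dr=[
    [0, 0, 0],
    [0, 0, 0],
    [0, 0, 0],
    [0, 0, 0],
    [0, 0, 0],
  ],
  jaw=[0.6, 0.6, 0.6, 0.6, 0.6],
)

```text
time: 38.77
tool_pos: [0.5285, -0.4556, 0.1179]
tool_rot: [3.14, -0.002, -0.014]
contact_force: [0.2, 0.1, 1.1]
opening: 0.0548
grip_force: 0.0
```

```bash
python3 - <<'E'
from h import *
st=telemetry.observe(); print(st["tool_pos"],st["tool_rot"],st["opening"])
im=snap("wrist","w11.png"); 
for v in (100,140,180,220): 
  m=(im[v,:,2]>110)&(im[v,:,0]>170); i=np.where(m)[0]; i=i[(i>250)&(i<390)]; print(v,i.min() if len(i) else 0,i.max() if len(i) else 0)
c=np.array([.5265,-.456]);X=np.array([np.cos(-.014),np.sin(-.014)]);Y=np.array([-X[1],X[0]])
for a in (.02,.06,.12): print([w2px("wrist",[*(c+a*X+s*Y),.02],st).round(0) for s in (.014,-.014)])
col=im[:,322].astype(int); print(np.where((col[:,2]>110)&(col[:,0]>170))[0][:3])
E
```

```text
[ 0.52852209 -0.45559911  0.11790102] [ 3.13968360e+00 -2.07614286e-03 -1.42058218e-02] 0.05484949289350745
100 302 342
140 303 341
180 303 341
220 304 340
[array([300., 222.]), array([337., 222.])]
[array([299., 169.]), array([338., 169.])]
[array([298.,  80.]), array([339.,  80.])]
[85 86 87]
```

Call:
apply_moves(
  delta_pos=[
    [0, 0, -0.1],
    [0, 0, -0.2],
    [0, 0, -0.26],
    [0, 0, -0.281],
    [0, 0, -0.281],
    [0, 0, -0.281],
    [0, 0, -0.281],
    [0, 0, -0.281],
  ],
  dr=[
    [0, 0, 0],
    [0, 0, 0],
    [0, 0, 0],
    [0, 0, 0],
    [0, 0, 0],
    [0, 0, 0],
    [0, 0, 0],
    [0, 0, 0],
  ],
  jaw=[0.6, 0.6, 0.6, 0.6, 0.6, 0, 0, 0],
)

```text
time: 39.48
tool_pos: [0.5282, -0.4577, 0.006]
tool_rot: [3.138, -0.003, -0.016]
contact_force: [0.3, 0.1, 0.1]
opening: 0.0397
grip_force: 0.0
```

Call:
apply_moves(
  delta_pos=[
    [0, 0, 0],
    [0, 0, 0],
    [0, 0, 0],
    [0, 0, 0],
    [0, 0, 0],
    [0, 0, 0],
  ],
  dr=[
    [0, 0, 0],
    [0, 0, 0],
    [0, 0, 0],
    [0, 0, 0],
    [0, 0, 0],
    [0, 0, 0],
  ],
  jaw=[0, 0, 0, 0, 0, 0],
)

```text
time: 39.98
tool_pos: [0.5274, -0.4571, 0.0045]
tool_rot: [3.14, -0.002, -0.016]
contact_force: [0.2, 0.4, 5.6]
opening: 0.0277
grip_force: 40.0
```

Call:
apply_moves(
  delta_pos=[
    [0, 0, 0.1],
    [0, 0, 0.2],
    [0, 0, 0.3],
    [0, 0, 0.375],
    [0, 0.1, 0.375],
    [0, 0.2, 0.375],
    [0, 0.3, 0.375],
    [0, 0.4, 0.375],
  ],
  dr=[
    [0, 0, 0],
    [0, 0, 0],
    [0, 0, 0],
    [0, 0, 0],
    [0, 0, -0.1],
    [0, 0, -0.2],
    [0, 0, -0.3],
    [0, 0, -0.331],
  ],
  jaw=[0, 0, 0, 0, 0, 0, 0, 0],
)

```text
time: 40.65
tool_pos: [0.5262, -0.2948, 0.1529]
tool_rot: [-3.141, 0.0, -0.185]
contact_force: [0.8, 0.4, -0.9]
opening: 0.0276
grip_force: 40.0
```

Call:
apply_moves(
  delta_pos=[
    [0.007, 0.1, 0],
    [0.007, 0.2, 0],
    [0.007, 0.3, 0],
    [0.007, 0.4, 0],
    [0.007, 0.476, 0],
    [0.007, 0.476, 0],
    [0.007, 0.476, -0.05],
    [0.007, 0.476, -0.1],
  ],
  dr=[
    [0, 0, 0],
    [0, 0, 0],
    [0, 0, 0],
    [0, 0, 0],
    [0, 0, 0],
    [0, 0, 0],
    [0, 0, 0],
    [0, 0, 0],
  ],
  jaw=[0, 0, 0, 0, 0, 0, 0, 0],
)

```text
time: 41.32
tool_pos: [0.5307, -0.1058, 0.1137]
tool_rot: [3.141, -0.003, -0.18]
contact_force: [0.3, -0.1, -1.1]
opening: 0.0277
grip_force: 40.0
```

Call:
apply_moves(
  delta_pos=[
    [0, 0, 0],
    [0, 0, 0],
    [0, 0, 0],
    [0, 0, 0],
  ],
  dr=[
    [0, 0, 0],
    [0, 0, 0],
    [0, 0, 0],
    [0, 0, 0],
  ],
  jaw=[0, 0, 0, 0],
)

```text
time: 41.65
tool_pos: [0.5304, -0.1067, 0.1141]
tool_rot: [3.141, -0.002, -0.182]
contact_force: [0.0, -0.3, -0.9]
opening: 0.0274
grip_force: 40.0
```

Call:
apply_moves(
  delta_pos=[
    [0, 0, -0.03],
    [0, 0, -0.06],
    [0, 0, -0.068],
    [0, 0, -0.068],
    [0, 0, -0.071],
    [0, 0, -0.071],
    [0, 0, -0.071],
  ],
  dr=[
    [0, 0, 0],
    [0, 0, 0],
    [0, 0, 0],
    [0, 0, 0],
    [0, 0, 0],
    [0, 0, 0],
    [0, 0, 0],
  ],
  jaw=[0, 0, 0, 0, 0, 0, 0],
)

```text
time: 42.23
tool_pos: [0.5301, -0.1062, 0.0853]
tool_rot: [3.141, -0.001, -0.182]
contact_force: [-0.7, 0.0, -1.7]
opening: 0.0275
grip_force: 40.0
```

Call:
apply_moves(
  delta_pos=[
    [0, 0, -0.003],
    [0, 0, -0.003],
    [0, 0, -0.003],
  ],
  dr=[
    [0, 0, 0],
    [0, 0, 0],
    [0, 0, 0],
  ],
  jaw=[0, 0, 0],
)

```text
time: 42.48
tool_pos: [0.5302, -0.1062, 0.0845]
tool_rot: [3.141, -0.002, -0.182]
contact_force: [-2.2, 0.3, 5.2]
opening: 0.0277
grip_force: 40.0
```

Contact with the rails. Releasing, then retreating for a final check.

Call:
apply_moves(
  delta_pos=[
    [0, 0, 0],
    [0, 0, 0],
    [0, 0, 0],
    [0, 0, 0],
    [0, 0, 0.02],
    [0, 0, 0.1],
    [0, 0, 0.2],
    [0, 0, 0.3],
  ],
  dr=[
    [0, 0, 0],
    [0, 0, 0],
    [0, 0, 0],
    [0, 0, 0],
    [0, 0, 0],
    [0, 0, 0],
    [0, 0, 0],
    [0, 0, 0],
  ],
  jaw=[0.46, 0.46, 0.46, 0.46, 0.46, 0.46, 0.46, 0.46],
)

```text
time: 43.15
tool_pos: [0.529, -0.1059, 0.2047]
tool_rot: [-3.141, 0.002, -0.182]
contact_force: [2.1, -0.2, -0.6]
opening: 0.042
grip_force: 0.0
```

Call:
apply_moves(
  delta_pos=[
    [-0.1, -0.75, 0.1],
    [-0.1, -0.75, 0.1],
    [-0.1, -0.75, 0.1],
    [-0.1, -0.75, 0.1],
    [-0.1, -0.75, 0.1],
    [-0.1, -0.75, 0.1],
    [-0.1, -0.75, 0.1],
    [-0.1, -0.75, 0.1],
  ],
  dr=[
    [0, 0, 0],
    [0, 0, 0],
    [0, 0, 0],
    [0, 0, 0],
    [0, 0, 0],
    [0, 0, 0],
    [0, 0, 0],
    [0, 0, 0],
  ],
  jaw=[0.6, 0.6, 0.6, 0.6, 0.6, 0.6, 0.6, 0.6],
)

```text
time: 43.82
tool_pos: [0.4879, -0.4117, 0.2442]
tool_rot: [3.139, -0.001, -0.186]
contact_force: [-0.1, 0.3, -0.0]
opening: 0.0554
grip_force: 0.0
```

Call:
apply_moves(
  delta_pos=[
    [-0.3, -0.2, 0],
    [-0.3, -0.2, 0],
    [-0.3, -0.2, 0],
    [-0.3, -0.2, 0],
    [-0.3, -0.2, 0],
    [-0.3, -0.2, 0],
    [-0.3, -0.2, 0],
  ],
  dr=[
    [0, 0, 0],
    [0, 0, 0],
    [0, 0, 0],
    [0, 0, 0],
    [0, 0, 0],
    [0, 0, 0],
    [0, 0, 0],
  ],
  jaw=[0.6, 0.6, 0.6, 0.6, 0.6, 0.6, 0.6],
)

```text
time: 44.4
tool_pos: [0.3703, -0.4856, 0.2437]
tool_rot: [-3.141, -0.001, -0.181]
contact_force: [-0.4, 0.2, -0.8]
opening: 0.0547
grip_force: 0.0
```

```bash
python3 - <<'E'
from h import *
print(telemetry.observe()["tool_pos"])
im=snap("top","top11.png")[:,:,::-1]; cv2.imwrite("pics/c9.png",cv2.resize(im[180:345,125:390],None,fx=3,fy=3,interpolation=cv2.INTER_CUBIC))
o=np.array([.5475,-.0078]);th=-.1814;Rm=np.array([[np.cos(th),-np.sin(th)],[np.sin(th),np.cos(th)]])
for s in (-100,0,100):
  print(s,[((w2px("top",[*(Rm@np.array(p)/1e3+o),.1])-[125,180])*3+1).round(0).tolist() for p in ((120,s+14),(120,s-14),(-120,s-14),(-120,s+14))])
E
```

```text
[ 0.37031799 -0.48561599  0.24366728]
-100 [[687.0, 63.0], [722.0, 66.0], [695.0, 363.0], [659.0, 360.0]]
0 [[562.0, 50.0], [597.0, 54.0], [565.0, 350.0], [529.0, 346.0]]
100 [[438.0, 38.0], [473.0, 42.0], [435.0, 336.0], [399.0, 332.0]]
```

View pics/c9.png

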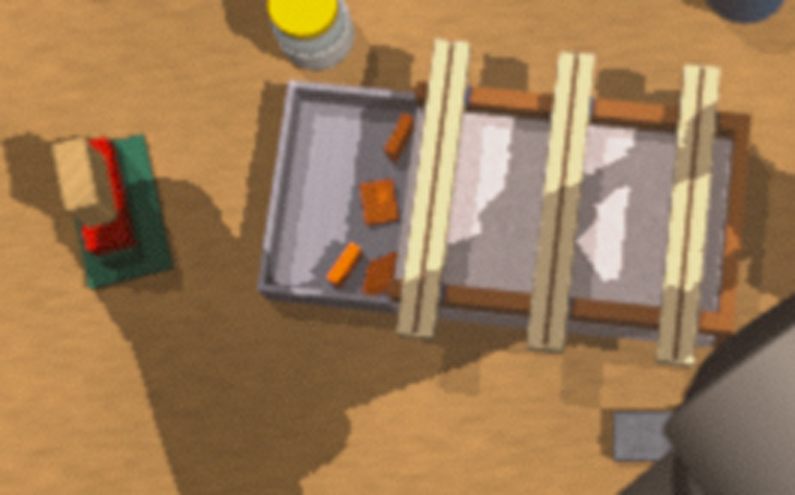

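The final view shows three bars on the marks at (434,188), (562,200) and (690,213), within about 2 mm of target. The four chips are in the tray and the scraper is upright on its ledge. Handing in.

```bash
python3 -c "
from cell import job
print(job.hand_in())"
```

```text
the job is handed in; nothing more can be done
None
```

I handed the job in at about 44 s of robot time: all four chips are in the tray, the scraper stands on its rest, and the three top bars lie across the rails on their marks; the hand-in gave no verdict.

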